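# Hold the reflector upright for the photograph of a scroll case

### The job

To get the turned-wood scroll case ready for its photograph, pick it up where it stands and lay it gently on its side in the two felted V saddles of the photography stage, centred across both (either end may point either way), and let go of it. Then take the stage's hinged white reflector, which lies back on its rests, by the round bar along its top, swing it up smoothly and finish holding it by the bar, upright at its point of balance: it has no stay and would fall back or onto the case, so do not let go at the end. Leave the paste jar, loupe and thread bobbin where they are.

Things in the scene. Friction and masses are not known exactly. Their poses are not given: they have to be found in the camera images.
- scroll_case: Dark turned-wood scroll case: cylinder 36 mm in diameter, 94 mm long, with shallow grooves and a 10 mm high, 12 mm wide button on the lid end; 0.06 to 0.11 kg. Stands upright on its foot on the table. Origin: centre of the foot's underside; z axis along the barrel from foot to lid. Its middle is 47 mm up that axis.
- case_middle (a point): The middle of the scroll case, on its axis 47 mm from the foot; axes as the body's.
- stage: Photography stage, fixed: grey board 225 (x) x 236 (y) x 12 mm, centred 12 mm to -y of the origin, which lies on the table. x along cradle and hinge (away from the robot at yaw 0), z up. Two wooden V saddles at y = +55 mm, a checkered scale beyond them; reflector hinge at y = -35 mm; behind it, at y = -99 mm, two thin posts with rubber buffers (71 mm high) on which the reflector rests.
- cradle (a point): Where the case's middle belongs when it lies in the saddles: midway between them, 52 mm over the table. x: along the lying case's axis; z up. Saddles: 10 mm thick along x, centred 32 mm either side of this point (54 mm free between them for fingers, bare board 40 mm below the point), 68 mm wide, tops 46 mm over the table, 90 degree notch 47 mm wide at the top. The case overhangs each by 10 mm.
- reflector (a joint): Reflector's angle on its hinge, rad: 0 = upright = its point of balance; negative leans back, away from the cradle (-0.90: on its rests, where it starts); positive leans towards the cradle. The hinge turns freely: unheld, the reflector (0.2 to 0.4 kg) falls to one side or the other. White panel in an aluminium frame, 198 mm wide along the hinge, 9 mm thick, reaching 128 mm from the hinge.
- reflector_hinge (a point): Middle of the hinge line, 26 mm above the table, 90 mm to the stage's -y of the cradle point; axes as the stage's, the hinge runs along x.
- reflector_bar (a point): Middle of the round bar that the reflector is held by: 12 mm in diameter, parallel to the hinge, 170 mm from it, 86 mm clear between two thin arms, 36 mm of open space between it and the frame below. Axes turn with the reflector: x along the bar, z from hinge to bar. It can be pinched from straight above at any angle of the reflector and turns between the fingers.
- paste_jar: Bystander: white paste jar with a black cap, 64 mm in diameter, 68 mm high; origin under its centre. It stands to the left like the case; which of the two is nearer to the robot changes.
- loupe: Bystander: black eyepiece loupe standing on the table, 40 mm in diameter, 28 mm high; origin under its centre.
- linen_thread: Bystander: small bobbin of linen thread, 33 mm in diameter, 42 mm high, standing; origin under its centre.
There are look-alikes about, which are no part of the job. Several things have the shape of the scroll_case; the one meant has the colours described above.

How it is judged:
By the outcome, as a careful person would: the job done as asked, in the order asked, and still so for the second after the job is handed in, while the arm keeps its last pose, push and grip.
It also fails if it takes over 58 s, if anything falls off the work surface, if the arm or the gripper's body presses on something with over 40 N, if the wrist force passes 120 N, or if a joint passes its speed limit or range.

### The arm

A 6-joint arm with a two-finger parallel gripper is mounted at the origin on the work surface; the furniture and walls round the work are solid. World frame = base frame: x ahead of the robot, y to its left, z up, the work surface at z = 0. Lengths are in m, angles in rad, forces in N, time in s.
With the tool pointing down it reaches from about 0.15 to 0.775 m from the base axis. Payload 6.1 kg.
Tool frame: the origin (TCP) lies on the centre line of the jaws, within the pads' length; the fingertips stand r.finger_overhang ahead of it and the grasp point (between the pads) is the TCP (r.finger_overhang is the distance from the TCP to the fingertips, in m); z points along the fingers, y is the direction in which the jaws open and shut (so a half turn about z gives the same grasp; the last joint's range is limited). The gripper opens to 85 mm and grips with 20 to 120 N. Pads are 22 mm wide; open, the fingers measure 114 mm over their backs; the gripper's body (76 mm by 85 mm) begins 54 mm behind the grasp point. The pads swing forward as they close: fully open they stand 13 mm farther back than shut.
Start: joints at [-1.283, 0.126, -0.04, 1.405, 0, 1.571], TCP at [0.149, -0.503, 0.25] pointing down, gripper open.
Joint ranges: [-2.72, 2.72], [-0.95, 1.95], [-1.27, 1.35], [-1.78, 2.02], [-1.46, 1.47], [-3.14, 3.14]. Speed limits (rad/s): [2.39, 2.39, 3.01, 3.14, 3.14, 3.14].

### API

Orientations are given as a unit quaternion [w, x, y, z].
In Python, from bench import r, capture gives the robot as it stands. The module is installed in compiled form; this text tells all that it offers.
- The arm moves only by the tool send_rows, never from a script. Its argument "steps" is one flat list of numbers, 7 for each row, row after row: the gripper command: -1 is shut, 1 is fully open, values between are in proportion, then the shift along the world's x, y, z in m, then the turn, a rotation vector about the world's x, y, z in degrees. In form: [hand, dx, dy, dz, rx, ry, rz, hand, dx, dy, dz, rx, ry, rz, ...]. A call has exactly 8 rows; each row is the pose to reach, as a shift and turn from the pose commanded when the call began; what a row does not reach only later rows make up. A row lasts 1/10 s, in which the tool goes at most 50 mm and 8.59 degrees, less where a joint would pass 70% of its speed; a pose out of reach is approached as far as the arm can. A call with a gripper value outside its range is refused whole. The fingers move at their own pace and stop on an object; "squeeze" is the grip in N (left out, the last holds). Time passes only in rows, so rows that repeat a pose let the fingers close, or fill a call up. It gives the time, the measured TCP pose, the force and the opening at its end, in the units of the state.
- r.get_state(): the state, without advancing time (a new reading comes with each control period).
- capture(name): name is "side" or "top" or "wrist"; returns a dict with "frame" (400x640x3 uint8, red, green, blue), "range_z" (400x640 float32, m along the optical axis (not along the pixel's ray), 0 where there is no reading), "vfov" (degrees; the focal length in pixels is half the picture's height over the tangent of half this angle, whatever the lens; pixels are square), "cx", "cy" (the principal point, pixels), "k1" (the pictures are not rectified: a ray, as slopes to the right and down, at radius r is drawn at 1 + k1 r^2 times it, then the intrinsics apply), "R" (3x3) and "t" (3): a world point X has camera coordinates R X + t; the wrist camera has in their place "mount" (4x4, takes a point from camera to tool coordinates, whose origin is the TCP and whose axes are the flange's). Camera axes: x right, y down, z forward; pixel columns grow to the right and rows downward; lengths in m; the calibration is good to about 2 mm. A picture is of the moment at which its call begins: read the wrist's pose just before it.
- r.finish_job(): hands the job in, once; it reports no verdict.
The state is a dict: "time": time; "joint_positions": joint angles; "joint_vel": joint speeds; "joint_torque": joint torques, N m; "ee_pos": TCP position; "orientation": TCP orientation; "force": force on the tool from outside, world axes, zero at the start; "wrist_torque": the same for the moment, N m; "width": finger opening in m.
Only numpy, scipy, OpenCV 4.12 (cv2) and the standard library are available. Lean on these libraries where they do the work, as an engineer would, in place of code of your own. Each camera call takes 0.05 s, during which the arm holds its last target.

## Working session

There is one attempt and no reset: what is moved stays moved. The work goes in short steps, Python scripts to look and compute and a tool call to move; the robot and the scene stay as the last step left them, time stands still between calls to the robot, and variables do not carry over. Pictures are saved under pics/ and viewed, and the job is handed in when it is done.

Besides the shell and the picture viewer there is one more tool, called after "Call:" as name(argument=value, ...), one argument or row to a line, values as JSON. send_rows: Moves the arm, as the interface text tells. Its arguments: {"type":"object","properties":{"steps":{"type":"array","items":{"type":"number"}},"squeeze":{"type":"number"}},"required":["steps"]}

```bash
ls; mkdir -p pics
cat > h.py <<'E'
import numpy as np, cv2
from bench import r, capture
def f(c): return 200/np.tan(np.radians(c["vfov"])/2)
def unproj(c,u,v,d):
    F=f(c); K=np.array([[F,0,c["cx"]],[0,F,c["cy"]],[0,0,1.]])
    p=cv2.undistortPoints(np.stack([np.ravel(u),np.ravel(v)],-1).astype(float)[:,None],K,np.array([c["k1"],0,0,0.]))[:,0]
    d=np.ravel(d)[:,None]
    return np.hstack([p*d,d])
def world(c,u,v,d):
    return (unproj(c,u,v,d)-c["t"])@c["R"]
def cloud(c):
    v,u=np.mgrid[0:400,0:640]
    return world(c,u,v,c["range_z"]).reshape(400,640,3)
def save(c,n): cv2.imwrite("pics/"+n+".png",c["frame"][:,:,::-1])
E
python3 - <<'E'
from h import *
import pickle
print(r.get_state(), r.finger_overhang)
for n in ["side","top"]:
    c=capture(n); save(c,n+"0"); pickle.dump(c,open(n+"0.pkl","wb")); print(n,c["vfov"],c["k1"],c["R"],c["t"])
E
```

```text
pics
{'time': 0.0, 'joint_positions': array([-1.28297838e+00,  1.26402674e-01, -4.06125909e-02,  1.40538633e+00,
       -1.09793065e-05,  1.57079446e+00]), 'joint_vel': array([-1.48401249e-03,  9.61040787e-04,  8.66678792e-04, -6.95355097e-05,
       -1.77939777e-03,  5.81974766e-04]), 'joint_torque': array([-6.92035846e-04, -4.35916328e+01,  3.52923024e+01,  1.74389058e-02,
        9.53186645e-05, -1.49018973e-05]), 'ee_pos': array([ 0.14891841, -0.50304892,  0.24951444]), 'orientation': array([-7.93548518e-04,  9.89662509e-01,  1.43413649e-01, -1.20539919e-04]), 'force': array([ 0.44708823,  0.22269993, -0.68151339]), 'wrist_torque': array([-0.00508396,  0.03051855, -0.0020003 ]), 'width': 0.08535876999746314} 0.019
side 47.32888802398064 -0.023773764185558672 [[ 0.99691417 -0.07708612 -0.0148281 ]
 [-0.05591462 -0.56473114 -0.82337859]
 [ 0.05509717  0.82166689 -0.56729871]] [-0.52597276  0.17866988  1.23062834]
top 53.8010017039037 -0.013975341704454065 [[ 0.10367165 -0.99458789  0.00686487]
 [-0.96584773 -0.10231898 -0.23805248]
 [ 0.23746652  0.01804887 -0.97122803]] [0.02589599 0.58311401 1.20270193]
```

View pics/side0.png

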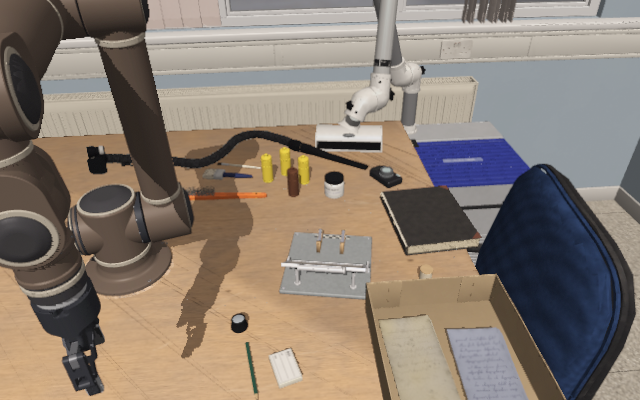

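View pics/top0.png

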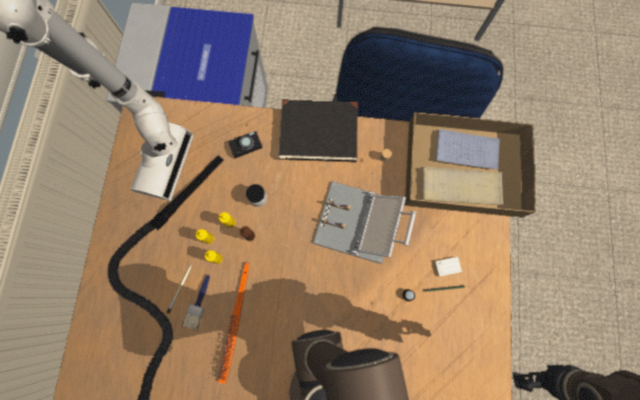

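Top view: the dark case is at (247,233) beside three yellow look-alikes, the jar at (257,195), and the stage at about (365,222), yawed, with the reflector leaning right (-y). The loupe is at (408,295) and the bobbin at (387,154). Next I'll measure positions.

Run:
```python
from h import *
import pickle
for n,box in [("top",(170,130,430,310)),("side",(230,130,430,310))]:
    c=pickle.load(open(n+"0.pkl","rb")); 
    x0,y0,x1,y1=box
    im=c["frame"][y0:y1,x0:x1]; im=cv2.resize(im,None,fx=3,fy=3,interpolation=cv2.INTER_CUBIC)[:600,:800]
    cv2.imwrite(f"pics/{n}_z.png",im[:,:,::-1])
c=pickle.load(open("top0.pkl","rb"));W=cloud(c)
for nm,(u,v) in dict(case=(247,233),y1=(227,218),y2=(204,236),y3=(212,257),jar=(257,195),loupe=(408,295),bob=(387,154)).items():
    p=W[v-14:v+15,u-14:u+15].reshape(-1,3); zt=W[v-4:v+5,u-4:u+5,2].max(); q=p[p[:,2]>zt-.012]; print(nm,zt,q.mean(0),np.ptp(q,axis=0),len(q))
```

```text
case 0.10601067071897806 [0.42931878 0.26673058 0.25852398] [0.18908378 0.25093798 1.21267322] 45
y1 1.3067317911629062 [0.27491323 0.06371205 1.30673179] [0. 0. 0.] 2
y2 1.3067317911629062 [0.27491323 0.06371205 1.30673179] [0. 0. 0.] 3
y3 0.10588197481711262 [0.36193703 0.37527664 0.17121876] [0.10645605 0.34620513 1.21269196] 49
jar 0.07420117975418163 [0.57977374 0.28609944 0.08985723] [0.34183135 0.25710506 1.24448734] 276
loupe 0.03147254314140441 [ 0.31453236 -0.23088118  0.03887228] [0.055834   0.31434372 1.28712894] 92
bob 0.04721760404722984 [ 0.73916986 -0.11611243  0.13878905] [0.51937222 0.21015749 1.27075727] 78
```

View pics/top_z.png

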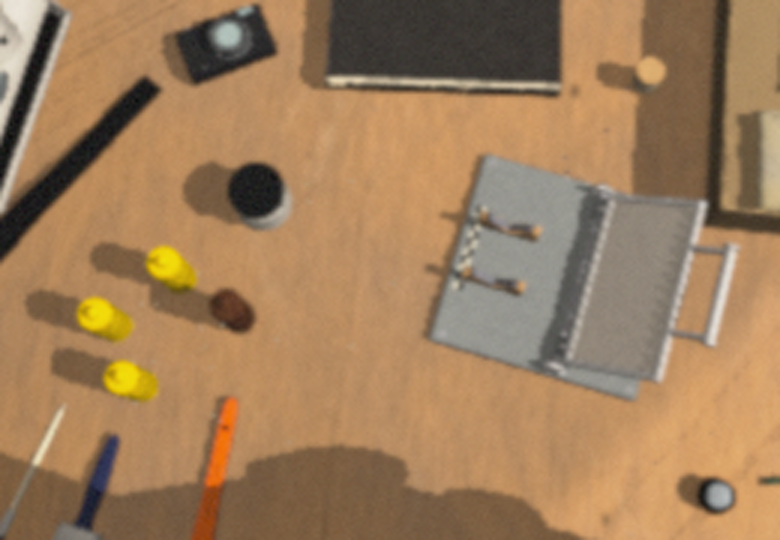

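View pics/side_z.png

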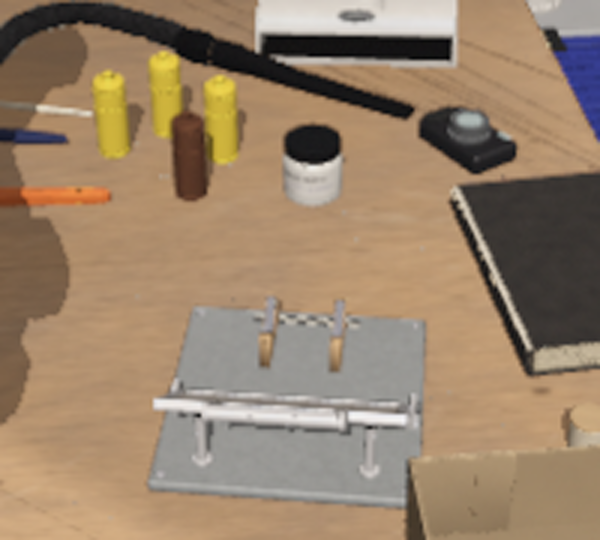

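Run:
```python
from h import *
import pickle
for n in ["top","side"]:
    c=pickle.load(open(n+"0.pkl","rb"));W=cloud(c);ok=c["range_z"]>0
    P=W.reshape(-1,3);P=P[ok.ravel()]
    fr=c["frame"].reshape(-1,3)[ok.ravel()].astype(int)
    m=(P[:,0]>.2)&(P[:,0]<.8)&(P[:,1]>-.3)&(P[:,1]<.4)
    P=P[m];fr=fr[m]
    t=P[np.abs(P[:,2])<.008];print(n,"table z",np.median(t[:,2]))
    for nm,xy in dict(case=(.43,.26),jar=(.52,.24),loupe=(.31,-.1),bob=(.7,-.03)).items(): pass
    # cluster above table
    b=P[(P[:,2]>.03)]
    import scipy.cluster.hierarchy as h
    # grid components
    g=np.zeros((600,700),np.uint8); i=((b[:,0]-.2)*1000).astype(int);j=((b[:,1]+.3)*1000).astype(int); g[i,j]=1
    g=cv2.dilate(g,np.ones((7,7),np.uint8)); k,l=cv2.connectedComponents(g)
    L=l[i,j]
    fb=fr[(P[:,2]>.03)]
    for a in range(1,k):
        q=b[L==a]
        if len(q)<15: continue
        zt=np.percentile(q[:,2],97); top=q[q[:,2]>zt-.008]
        print(len(q),"ztop %.3f"%zt,"topc",top.mean(0).round(4),"min",q.min(0).round(3),"max",q.max(0).round(3),fb[L==a].mean(0).round())
```

```text
top table z -0.000779341531039153
394 ztop 0.712 topc [ 0.2015 -0.043   0.7081] min [ 0.2   -0.071  0.646] max [ 0.21  -0.003  0.718] [60. 54. 49.]
133 ztop 0.102 topc [0.3691 0.3905 0.0969] min [0.349 0.377 0.033] max [0.385 0.4   0.106] [216. 185.  14.]
2219 ztop 0.136 topc [ 0.5088 -0.2012  0.1354] min [ 0.419 -0.218  0.03 ] max [ 0.638 -0.045  0.144] [149. 139. 127.]
147 ztop 0.102 topc [0.4531 0.298  0.0973] min [0.435 0.281 0.03 ] max [0.47  0.315 0.106] [91. 59. 41.]
156 ztop 0.103 topc [0.4889 0.3701 0.0975] min [0.473 0.353 0.032] max [0.508 0.388 0.104] [210. 178.  14.]
62 ztop 0.049 topc [0.5191 0.0234 0.0454] min [ 0.509 -0.011  0.031] max [0.529 0.055 0.05 ] [131. 116. 104.]
341 ztop 0.072 topc [0.5858 0.2906 0.0678] min [0.553 0.258 0.03 ] max [0.617 0.321 0.074] [61. 57. 52.]
31 ztop 0.050 topc [ 0.5772 -0.0132  0.0458] min [ 0.571 -0.022  0.03 ] max [0.583 0.007 0.053] [129. 110.  92.]
31 ztop 0.047 topc [0.5858 0.0339 0.0441] min [0.58  0.017 0.031] max [0.594 0.045 0.05 ] [129. 116. 107.]
392 ztop 0.088 topc [ 0.6727 -0.2243  0.0855] min [ 0.61 -0.3   0.03] max [ 0.
[... 2036 characters left out ...]
 [ 0.613 -0.138  0.089] [151. 145. 141.]
44 ztop 0.049 topc [0.5851 0.0322 0.0454] min [0.579 0.014 0.031] max [0.591 0.045 0.05 ] [163. 150. 143.]
1599 ztop 0.089 topc [ 0.6837 -0.2192  0.0857] min [ 0.61 -0.3   0.03] max [ 0.8   -0.206  0.094] [154. 131. 101.]
25 ztop 0.035 topc [0.7402 0.3871 0.0321] min [0.724 0.378 0.03 ] max [0.756 0.399 0.035] [62. 55. 49.]
1213 ztop 0.040 topc [0.7686 0.0995 0.0366] min [ 0.726 -0.032  0.03 ] max [0.8   0.242 0.042] [76. 70. 65.]
133 ztop 0.049 topc [0.769  0.3508 0.045 ] min [0.745 0.327 0.03 ] max [0.794 0.375 0.05 ] [110. 110. 108.]
131 ztop 0.045 topc [ 0.777  -0.1329  0.0425] min [ 0.761 -0.147  0.03 ] max [ 0.793 -0.115  0.047] [194. 166. 129.]
```

```bash
cat >> h.py <<'E'
from scipy.spatial.transform import Rotation as Ro, Slerp
def rq(q): return Ro.from_quat([q[1],q[2],q[3],q[0]])
def tool(az,pitch,sign=1):
    a,p=np.radians(az),np.radians(pitch)
    z=np.array([np.cos(a)*np.cos(p),np.sin(a)*np.cos(p),-np.sin(p)])
    y=sign*np.array([-np.sin(a),np.cos(a),0]); x=np.cross(y,z)
    return Ro.from_matrix(np.stack([x,y,z],1))
def plan(way,hand,p0=None,R0=None):
    """way: list of (p,R,nrows); prints rows in calls of 8, each call relative to its start"""
    s=r.get_state()
    p=np.array(s["ee_pos"]) if p0 is None else np.array(p0); R=rq(s["orientation"]) if R0 is None else R0
    seq=[]
    for (tp,tR,n) in way:
        tp=np.array(tp); sl=Slerp([0,1],Ro.concatenate([R,tR]))
        for k in range(1,n+1):
            a=k/n; a=a*a*(3-2*a) if n>4 else a
            seq.append((p+(tp-p)*a,sl(a)))
        p,R=tp,tR
    while len(seq)%8: seq.append(seq[-1])
    bp=np.array(s["ee_pos"]) if p0 is None else np.array(p0); bR=rq(s["orientation"]) if R0 is None else R0
    for i in range(0,len(seq),8):
        out=[]
        for q,Q in seq[i:i+8]:
            rv=np.degrees((Q*bR.inv()).as_rotvec()); out+=[hand]+[round(float(t),3)+0. for t in q-bp]+[round(float(t),1)+0. for t in rv]
        print(out); bp,bR=seq[i+7]
def st():
    s=r.get_state(); print("t",round(s["time"],2),"q",s["joint_positions"].round(3),"p",s["ee_pos"].round(4),"z",rq(s["orientation"]).as_matrix()[:,2].round(3),"y",rq(s["orientation"]).as_matrix()[:,1].round(3),"F",s["force"].round(1),"w",round(s["width"],4))
E
python3 - <<'E'
from h import *
plan([((.42,-.1,.27),tool(-10,70),14),((.377,.247,.16),tool(33.2,35),10)],0.6)
E
```

```text
[0.6, 0.004, 0.006, 0.0, -0.4, 0.0, 2.2, 0.6, 0.015, 0.022, 0.001, -1.5, -0.1, 8.4, 0.6, 0.032, 0.048, 0.002, -3.2, -0.2, 17.9, 0.6, 0.054, 0.08, 0.004, -5.4, -0.3, 30.0, 0.6, 0.079, 0.118, 0.006, -8.0, -0.5, 44.2, 0.6, 0.107, 0.159, 0.008, -10.8, -0.7, 59.6, 0.6, 0.136, 0.202, 0.01, -13.7, -0.8, 75.7, 0.6, 0.164, 0.244, 0.012, -16.6, -1.0, 91.9]
[0.6, 0.028, 0.041, 0.002, -2.8, -0.2, 15.5, 0.6, 0.053, 0.079, 0.004, -5.4, -0.3, 29.6, 0.6, 0.075, 0.111, 0.006, -7.5, -0.5, 41.7, 0.6, 0.092, 0.136, 0.007, -9.3, -0.6, 51.2, 0.6, 0.103, 0.153, 0.008, -10.4, -0.6, 57.4, 0.6, 0.107, 0.159, 0.008, -10.8, -0.7, 59.6, 0.6, 0.105, 0.168, 0.005, -11.1, -1.8, 60.7, 0.6, 0.102, 0.195, -0.003, -12.0, -4.8, 63.6]
[0.6, -0.005, 0.039, -0.012, 0.8, -3.9, 4.7, 0.6, -0.011, 0.086, -0.027, 1.8, -8.7, 10.4, 0.6, -0.017, 0.137, -0.044, 2.9, -13.9, 16.6, 0.6, -0.023, 0.189, -0.06, 3.9, -19.1, 22.8, 0.6, -0.029, 0.236, -0.075, 4.9, -23.9, 28.4, 0.6, -0.034, 0.275, -0.087, 5.7, -27.8, 33.1, 0.6, -0.037, 0.301, -0.095, 6.3, -30.5, 36.3, 0.6, -0.039, 0.311, -0.099, 6.5, -31.4, 37.5]
```

Call:
send_rows(
  steps=[0.6,0.01,0.015,0,0,0,4,0.6,0.03,0.04,0,0,0,10,0.6,0.05,0.08,0.005,0,0,18,0.6,0.08,0.12,0.01,0,0,26,0.6,0.11,0.16,0.01,0,0,34,0.6,0.135,0.2,0.01,0,0,42,0.6,0.16,0.24,0.01,0,0,50,0.6,0.17,0.25,0.01,0,0,56],
)

```text
time: 0.9
ee_pos: [0.32, -0.2501, 0.2603]
orientation: [-0.0, 0.804, 0.595, 0.0]
force: [-0.7, -0.7, -0.9]
width: 0.0686
```

Run:
```python
from h import *
st()
for s in (1,-1):
  print(s);plan([((.42,-.0,.26),tool(0,65,s),10),((.377,.247,.16),tool(33.2,35,s),14)],0.6)
```

```text
t 0.9 q [-6.640e-01 -9.800e-02 -2.450e-01  1.424e+00  1.000e-03  1.203e+00] p [ 0.32   -0.2501  0.2603] z [ 0.     0.001 -1.   ] y [ 0.956 -0.292  0.   ] F [-0.7 -0.7 -0.9] w 0.0686
1
[0.6, 0.003, 0.007, 0.0, -0.7, -0.5, 2.9, 0.6, 0.01, 0.026, 0.0, -2.4, -1.8, 10.9, 0.6, 0.022, 0.054, 0.0, -5.0, -3.7, 22.7, 0.6, 0.035, 0.088, 0.0, -8.2, -6.1, 37.0, 0.6, 0.05, 0.125, 0.0, -11.7, -8.6, 52.5, 0.6, 0.065, 0.162, 0.0, -15.1, -11.2, 68.1, 0.6, 0.078, 0.196, 0.0, -18.3, -13.5, 82.4, 0.6, 0.09, 0.224, 0.0, -20.9, -15.5, 94.1]
[0.6, 0.008, 0.019, 0.0, -1.8, -1.3, 8.0, 0.6, 0.01, 0.026, 0.0, -2.4, -1.8, 10.9, 0.6, 0.01, 0.03, -0.001, -2.3, -2.2, 11.4, 0.6, 0.008, 0.04, -0.006, -2.1, -3.5, 12.7, 0.6, 0.005, 0.055, -0.012, -1.7, -5.4, 14.7, 0.6, 0.002, 0.075, -0.02, -1.2, -7.9, 17.2, 0.6, -0.002, 0.098, -0.029, -0.6, -10.7, 20.1, 0.6, -0.007, 0.123, -0.039, 0.1, -13.9, 23.4]
[0.6, -0.005, 0.026, -0.011, 0.9, -3.1, 3.5, 0.6, -0.009, 0.053, -0.021, 1.8, -6.2, 6.9, 0.6, -0.014, 0.078, -0.031, 2.7, -9.2, 10.2, 0.6, -0.018, 0.101, -0.041, 3.5, -11.9, 13.2, 0.6, -0.021, 0.121, -0.049, 4.2, -14.2, 15.8
[... 487 characters left out ...]
0.008, 0.019, 0.0, 1.2, -1.6, -5.5, 0.6, 0.01, 0.026, 0.0, 1.7, -2.2, -7.5, 0.6, 0.01, 0.03, -0.001, 1.8, -2.6, -7.0, 0.6, 0.008, 0.04, -0.006, 2.3, -3.8, -5.7, 0.6, 0.005, 0.055, -0.012, 3.0, -5.5, -3.6, 0.6, 0.002, 0.075, -0.02, 3.9, -7.8, -1.0, 0.6, -0.002, 0.098, -0.029, 4.9, -10.4, 2.1, 0.6, -0.007, 0.123, -0.039, 6.0, -13.2, 5.4]
[0.6, -0.005, 0.026, -0.011, 0.9, -3.1, 3.5, 0.6, -0.009, 0.053, -0.021, 1.8, -6.2, 6.9, 0.6, -0.014, 0.078, -0.031, 2.7, -9.2, 10.2, 0.6, -0.018, 0.101, -0.041, 3.5, -11.9, 13.2, 0.6, -0.021, 0.121, -0.049, 4.2, -14.2, 15.8, 0.6, -0.024, 0.136, -0.055, 4.8, -16.1, 17.9, 0.6, -0.025, 0.146, -0.059, 5.1, -17.3, 19.2, 0.6, -0.026, 0.15, -0.061, 5.3, -17.7, 19.7]
```

Call:
send_rows(
  steps=[0.6,0.005,0.015,0,-1.5,-1.1,7,0.6,0.015,0.035,0,-3.1,-2.3,14.5,0.6,0.02,0.055,0,-4.8,-3.6,22,0.6,0.03,0.08,0,-6.5,-4.8,30,0.6,0.04,0.1,0,-8.3,-6.1,38,0.6,0.05,0.12,0,-10,-7.4,46,0.6,0.06,0.14,0,-11.7,-8.7,53.5,0.6,0.07,0.16,0,-13.4,-9.9,61],
)

```text
time: 1.7
ee_pos: [0.389, -0.0924, 0.26]
orientation: [0.139, 0.385, 0.912, 0.0]
force: [0.5, -0.5, 0.2]
width: 0.068
```

Run:
```python
from h import *
st()
plan([((.377,.247,.13),tool(33.2,35),16)],0.6)
```

```text
t 1.7 q [-0.195 -0.331 -0.456  1.172 -0.055  0.596] p [ 0.389  -0.0924  0.26  ] z [ 0.253 -0.106 -0.962] y [0.703 0.703 0.108] F [ 0.5 -0.5  0.2] w 0.068
[0.6, 0.0, 0.004, -0.001, -0.1, -0.5, 0.8, 0.6, -0.001, 0.015, -0.006, -0.5, -1.8, 3.1, 0.6, -0.001, 0.031, -0.012, -1.0, -3.9, 6.7, 0.6, -0.002, 0.053, -0.02, -1.7, -6.6, 11.3, 0.6, -0.003, 0.079, -0.03, -2.5, -9.8, 16.8, 0.6, -0.004, 0.107, -0.041, -3.4, -13.4, 22.9, 0.6, -0.005, 0.138, -0.053, -4.4, -17.2, 29.5, 0.6, -0.006, 0.17, -0.065, -5.4, -21.2, 36.3]
[0.6, -0.001, 0.032, -0.012, -1.0, -3.9, 6.8, 0.6, -0.002, 0.062, -0.024, -2.0, -7.8, 13.3, 0.6, -0.003, 0.091, -0.035, -2.9, -11.4, 19.4, 0.6, -0.004, 0.117, -0.045, -3.7, -14.6, 24.9, 0.6, -0.005, 0.138, -0.053, -4.4, -17.3, 29.6, 0.6, -0.005, 0.155, -0.059, -4.9, -19.4, 33.1, 0.6, -0.006, 0.166, -0.064, -5.3, -20.7, 35.4, 0.6, -0.006, 0.17, -0.065, -5.4, -21.2, 36.3]
```

Call:
send_rows(
  steps=[0.6,0,0.01,-0.005,-0.3,-1.2,2,0.6,0,0.025,-0.01,-0.8,-3,5,0.6,-0.001,0.04,-0.015,-1.3,-5,8.6,0.6,-0.002,0.06,-0.025,-2,-7.7,13,0.6,-0.003,0.085,-0.033,-2.7,-10.5,18,0.6,-0.004,0.11,-0.042,-3.5,-13.7,23.4,0.6,-0.005,0.14,-0.054,-4.4,-17.3,29.6,0.6,-0.006,0.17,-0.065,-5.4,-21.2,36.3],
)

```text
time: 2.5
ee_pos: [0.3826, 0.0776, 0.1947]
orientation: [0.312, 0.071, 0.945, 0.072]
force: [-0.1, -0.2, -0.9]
width: 0.0684
```

Call:
send_rows(
  steps=[0.6,-0.001,0.032,-0.012,-1,-3.9,6.8,0.6,-0.002,0.062,-0.024,-2,-7.8,13.3,0.6,-0.003,0.091,-0.035,-2.9,-11.4,19.4,0.6,-0.004,0.117,-0.045,-3.7,-14.6,24.9,0.6,-0.005,0.138,-0.053,-4.4,-17.3,29.6,0.6,-0.005,0.155,-0.059,-4.9,-19.4,33.1,0.6,-0.006,0.166,-0.064,-5.3,-20.7,35.4,0.6,-0.006,0.17,-0.065,-5.4,-21.2,36.3],
)

```text
time: 3.3
ee_pos: [0.3759, 0.2467, 0.1283]
orientation: [0.441, -0.253, 0.851, 0.133]
force: [-0.5, 0.2, -0.1]
width: 0.0679
```

Run:
```python
from h import *
st()
s=r.get_state(); c=capture("wrist"); save(c,"w1"); print(c["vfov"],c["k1"],c["mount"])
M=c["mount"]; v,u=np.mgrid[0:400,0:640]
P=unproj(c,u,v,c["range_z"]); ok=(c["range_z"].ravel()>0)
W=(P@M[:3,:3].T+M[:3,3])@rq(s["orientation"]).as_matrix().T+s["ee_pos"]
fr=c["frame"].reshape(-1,3).astype(int)
near=ok&(np.hypot(W[:,0]-.4525,W[:,1]-.2965)<.035)&(W[:,2]>.015)
q=W[near]; print(len(q),q.min(0),q.max(0))
for lo,hi in ((.03,.05),(.06,.08),(.08,.093)):
    k=q[(q[:,2]>lo)&(q[:,2]<hi)]
    if len(k)<10: continue
    from scipy.optimize import least_squares
    o=least_squares(lambda a:np.hypot(k[:,0]-a[0],k[:,1]-a[1])-.018,[.4525,.2965],loss="soft_l1",f_scale=.001); print(lo,len(k),o.x,np.abs(o.fun).mean())
```

```text
t 3.3 q [ 0.581 -0.619 -1.254 -0.022  0.     0.003] p [0.3759 0.2467 0.1283] z [ 0.684  0.449 -0.575] y [-0.547  0.837  0.003] F [-0.5  0.2 -0.1] w 0.0679
58.712387736353136 -0.032865371376394135 [[ 1.24480438e-03 -9.58106254e-01 -2.86410295e-01  7.13038091e-02]
 [ 9.99999163e-01  1.09158767e-03  6.94620186e-04  1.27624563e-03]
 [-3.52877998e-04 -2.86410920e-01  9.58106810e-01 -1.24290406e-01]
 [ 0.00000000e+00  0.00000000e+00  0.00000000e+00  1.00000000e+00]]
6138 [0.43365338 0.28337522 0.01503326] [0.46841202 0.31707828 0.1053236 ]
0.03 1299 [0.45367552 0.30203612] 0.0004000668604442397
0.06 1466 [0.45373686 0.30210031] 0.0004724015263098277
0.08 1017 [0.45374592 0.30208965] 0.0004946258668381191
```

View pics/w1.png

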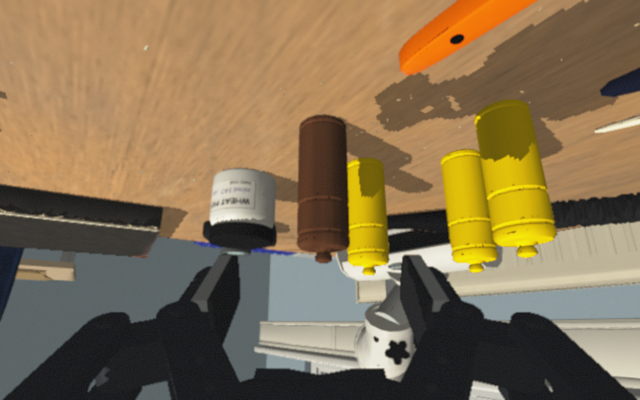

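Run:
```python
from h import *
c=capture("wrist"); print(c["cx"],c["cy"])
```

```text
319.6516563680255 201.05266775818188
```

Call:
send_rows(
  steps=[0.6,0.005,0.003,-0.005,0,0,0,0.6,0.016,0.011,-0.016,0,0,0,0.6,0.03,0.02,-0.031,0,0,0,0.6,0.045,0.03,-0.046,0,0,0,0.6,0.06,0.04,-0.061,0,0,0,0.6,0.07,0.047,-0.073,0,0,0,0.6,0.076,0.051,-0.08,0,0,0,0.6,0.077,0.052,-0.081,0,0,0],
)

```text
time: 4.2
ee_pos: [0.4547, 0.2984, 0.0483]
orientation: [0.441, -0.251, 0.851, 0.132]
force: [-0.4, -1.0, 0.1]
width: 0.0684
```

Run:
```python
from h import *
st()
c=capture("wrist"); save(c,"w2")
c=capture("side"); cv2.imwrite("pics/s2.png",cv2.resize(c["frame"][130:270,200:380],None,fx=4,fy=4)[:,:,::-1])
```

```text
t 4.2 q [ 0.583 -0.117 -1.263 -0.533 -0.004  0.007] p [0.4547 0.2984 0.0483] z [ 0.685  0.447 -0.575] y [-0.544  0.839  0.003] F [-0.4 -1.   0.1] w 0.0684
```

View pics/w2.png

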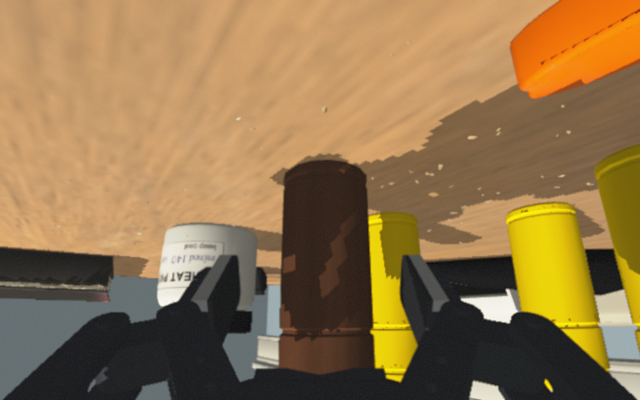

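View pics/s2.png

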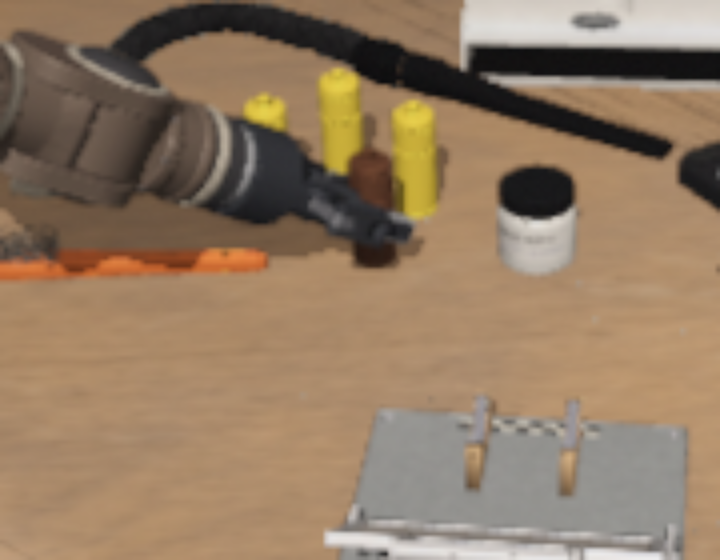

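Call:
send_rows(
  steps=[-1,0,0,0,0,0,0,-1,0,0,0,0,0,0,-1,0,0,0,0,0,0,-1,0,0,0,0,0,0,-1,0,0,0,0,0,0,-1,0,0,0,0,0,0,-1,0,0,0,0,0,0,-1,0,0,0,0,0,0],
  squeeze=30,
)

```text
time: 5.1
ee_pos: [0.4546, 0.2989, 0.0504]
orientation: [0.443, -0.252, 0.85, 0.133]
force: [-2.7, -2.0, 6.3]
width: 0.035
```

```bash
cat >> h.py <<'E'
def wcloud():
    s=r.get_state(); c=capture("wrist"); M=c["mount"]; v,u=np.mgrid[0:400,0:640]
    P=unproj(c,u,v,c["range_z"]); ok=(c["range_z"].ravel()>0)
    T=P@M[:3,:3].T+M[:3,3]
    W=T@rq(s["orientation"]).as_matrix().T+s["ee_pos"]
    return c,T,W,ok,s
E
python3 - <<'E'
from h import *
st()
c,T,W,ok,s=wcloud(); save(c,"w3")
fr=c["frame"].reshape(-1,3).astype(int)
b=ok&(fr[:,0]-fr[:,2]>15)&(np.abs(T[:,1])<.025)&(W[:,2]>.012)&(W[:,2]<.093)&(np.hypot(W[:,0]-.454,W[:,1]-.299)<.03)
k=W[b]; from scipy.optimize import least_squares
o=least_squares(lambda a:np.hypot(k[:,0]-a[0],k[:,1]-a[1])-.018,[.4525,.2965],loss="soft_l1",f_scale=.001); print(len(k),o.x,np.abs(o.fun).mean(), k.min(0),k.max(0))
E
```

```text
t 5.1 q [ 0.584 -0.12  -1.264 -0.534 -0.004  0.006] p [0.4546 0.2989 0.0504] z [ 0.687  0.449 -0.572] y [-0.545  0.838  0.003] F [-2.7 -2.   6.3] w 0.035
16897 [0.45516761 0.30111158] 0.0005296204249676058 [0.43457637 0.27779902 0.01200354] [0.47325372 0.32307831 0.08040095]
```

View pics/w3.png

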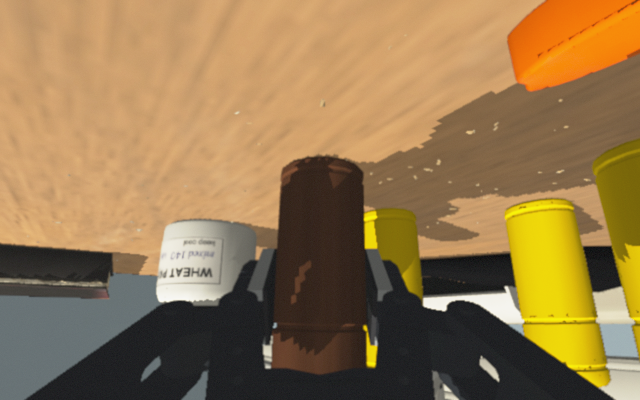

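Run:
```python
from h import *
import pickle
for n in ["top","side"]:
    c=pickle.load(open(n+"0.pkl","rb"));W=cloud(c).reshape(-1,3);W=W[c["range_z"].ravel()>0]
    b=W[(W[:,2]>.126)&(W[:,2]<.15)&(W[:,0]>.43)&(W[:,0]<.59)&(W[:,1]<-.17)&(W[:,1]>-.24)]
    l=cv2.fitLine(b[:,:2].astype(np.float32),cv2.DIST_HUBER,0,.01,.01).ravel(); print(n,"bar",len(b),np.degrees(np.arctan(l[1]/l[0])),l[2:],b.min(0),b.max(0))
    for x0,x1 in ((.50,.54),(.565,.60)):
        m=W[(W[:,2]>.03)&(W[:,2]<.06)&(W[:,0]>x0)&(W[:,0]<x1)&(W[:,1]<.06)&(W[:,1]>-.03)]
        l=cv2.fitLine(m[:,:2].astype(np.float32),cv2.DIST_HUBER,0,.01,.01).ravel(); print(" saddle",len(m),np.degrees(np.arctan(l[0]/l[1])),(m[:,:2].min(0)+m[:,:2].max(0))/2,l[2:])
    # board
    m=W[(W[:,2]>.008)&(W[:,2]<.02)&(W[:,0]>.4)&(W[:,0]<.72)&(W[:,1]<.09)&(W[:,1]>-.2)]
    g=np.zeros((400,400),np.uint8); g[((m[:,0]-.35)*1000).astype(int),((m[:,1]+.25)*1000).astype(int)]=255
    g=cv2.morphologyEx(cv2.morphologyEx(g,cv2.MORPH_CLOSE,np.ones((9,9))),cv2.MORPH_OPEN,np.ones((15,15)))
    pts=np.argwhere(g).astype(np.float32)/1000+[.35,-.25]; print(" board",cv2.minAreaRect(pts.astype(np.float32)))
```

```text
top bar 153 -10.786092 [ 0.51528746 -0.2020758 ] [ 0.45686202 -0.21796249  0.12620584] [ 0.56118738 -0.17554006  0.14436948]
 saddle 62 10.514377 [0.51871677 0.02219576] [0.518645   0.02208697]
 saddle 62 9.908388 [0.58284677 0.01128489] [0.58031815 0.00690431]
 board ((0.5379604697227478, -0.046990007162094116), (0.23015627264976501, 0.22309041023254395), 79.66729736328125)
side bar 267 -10.993543 [ 0.5032224  -0.20428395] [ 0.45622815 -0.21756722  0.12697954] [ 0.5606805  -0.17918133  0.14407722]
 saddle 77 10.430994 [0.51788068 0.02172879] [0.5181468  0.01801408]
 saddle 75 10.160832 [0.58154337 0.01056429] [0.5808911  0.00641601]
 board ((0.5364683270454407, -0.05009102821350098), (0.23885975778102875, 0.22465361654758453), 78.9964599609375)
```

Run:
```python
from h import *
plan([((.458,.295,.09),tool(33.2,37),8),((.5535,.0159,.17),tool(-10.4,125),24)],-1)
```

```text
[-1, 0.0, 0.0, 0.002, -0.1, 0.1, 0.0, -1, 0.001, -0.001, 0.006, -0.2, 0.3, 0.0, -1, 0.001, -0.001, 0.013, -0.4, 0.5, 0.0, -1, 0.002, -0.002, 0.02, -0.6, 0.8, 0.1, -1, 0.002, -0.003, 0.027, -0.9, 1.2, 0.1, -1, 0.003, -0.003, 0.033, -1.1, 1.4, 0.1, -1, 0.003, -0.004, 0.038, -1.2, 1.6, 0.1, -1, 0.003, -0.004, 0.04, -1.3, 1.7, 0.1]
[-1, 0.0, -0.001, 0.0, -0.1, 0.4, -0.2, -1, 0.002, -0.005, 0.002, -0.3, 1.7, -0.7, -1, 0.004, -0.012, 0.003, -0.8, 3.8, -1.5, -1, 0.007, -0.021, 0.006, -1.3, 6.5, -2.6, -1, 0.011, -0.031, 0.009, -2.0, 9.9, -3.9, -1, 0.015, -0.044, 0.012, -2.8, 13.8, -5.4, -1, 0.02, -0.057, 0.016, -3.6, 18.1, -7.1, -1, 0.025, -0.072, 0.021, -4.6, 22.8, -9.0]
[-1, 0.005, -0.016, 0.005, -1.0, 5.0, -2.0, -1, 0.011, -0.033, 0.009, -2.1, 10.3, -4.0, -1, 0.017, -0.05, 0.014, -3.2, 15.7, -6.2, -1, 0.023, -0.067, 0.019, -4.3, 21.2, -8.3, -1, 0.029, -0.085, 0.024, -5.4, 26.7, -10.5, -1, 0.035, -0.102, 0.029, -6.5, 32.1, -12.6, -1, 0.041, -0.118, 0.034, -7.5, 37.3, -14.7, -1, 0.046, -0.134, 0.039, -8.5, 42.4, -16.6]
[-1, 0.005, -0.015, 0.004, -1.0, 4.7, -1.9, -1, 0.01, -0.029, 0.008, -1.8, 9.1, -3.6, -1, 0.014, -0.041, 0.012, -2.6, 12.9, -5.1, -1, 0.018, -0.052, 0.015, -3.3, 16.3, -6.4, -1, 0.021, -0.06, 0.017, -3.8, 19.0, -7.5, -1, 0.023, -0.067, 0.019, -4.3, 21.1, -8.3, -1, 0.024, -0.071, 0.02, -4.5, 22.4, -8.8, -1, 0.025, -0.072, 0.021, -4.6, 22.8, -9.0]
```

Call:
send_rows(
  steps=[-1,0,0,0.002,0,0,0,-1,0,0,0.008,0,0,0,-1,0,0,0.016,-0.4,0.5,0,-1,0.001,-0.001,0.024,-0.6,0.8,0,-1,0.002,-0.002,0.032,-0.9,1.2,0,-1,0.003,-0.003,0.039,-1.1,1.4,0,-1,0.003,-0.004,0.045,-1.2,1.6,0,-1,0.003,-0.004,0.05,-1.3,1.7,0],
)

```text
time: 5.95
ee_pos: [0.4568, 0.2944, 0.0997]
orientation: [0.427, -0.255, 0.859, 0.127]
force: [-0.1, 0.2, -0.8]
width: 0.0352
```

Run:
```python
from h import *
st()
c,T,W,ok,s=wcloud(); save(c,"w4")
plan([((.5535,.0159,.17),tool(-10.4,125),24)],-1)
```

```text
t 5.95 q [ 0.569 -0.271 -1.157 -0.237  0.006 -0.004] p [0.4568 0.2944 0.0997] z [ 0.668  0.435 -0.604] y [-0.545  0.838  0.   ] F [-0.1  0.2 -0.8] w 0.0352
[-1, 0.0, -0.001, 0.0, -0.1, 0.4, -0.2, -1, 0.002, -0.005, 0.001, -0.3, 1.7, -0.7, -1, 0.004, -0.012, 0.003, -0.8, 3.8, -1.5, -1, 0.007, -0.021, 0.005, -1.3, 6.5, -2.5, -1, 0.011, -0.031, 0.008, -2.0, 9.9, -3.9, -1, 0.015, -0.044, 0.011, -2.8, 13.7, -5.4, -1, 0.02, -0.057, 0.014, -3.6, 18.1, -7.1, -1, 0.025, -0.072, 0.018, -4.6, 22.8, -8.9]
[-1, 0.005, -0.016, 0.004, -1.0, 5.0, -2.0, -1, 0.011, -0.033, 0.008, -2.1, 10.3, -4.0, -1, 0.017, -0.05, 0.012, -3.1, 15.7, -6.1, -1, 0.023, -0.067, 0.017, -4.2, 21.2, -8.3, -1, 0.029, -0.085, 0.021, -5.3, 26.7, -10.4, -1, 0.035, -0.102, 0.025, -6.4, 32.1, -12.6, -1, 0.041, -0.118, 0.029, -7.5, 37.3, -14.6, -1, 0.046, -0.134, 0.033, -8.5, 42.3, -16.6]
[-1, 0.005, -0.015, 0.004, -0.9, 4.7, -1.8, -1, 0.01, -0.029, 0.007, -1.8, 9.1, -3.5, -1, 0.014, -0.041, 0.01, -2.6, 12.9, -5.1, -1, 0.018, -0.052, 0.013, -3.3, 16.3, -6.4, -1, 0.021, -0.06, 0.015, -3.8, 19.0, -7.4, -1, 0.023, -0.067, 0.017, -4.2, 21.1, -8.2, -1, 0.024, -0.071, 0.018, -4.5, 22.4, -8.8, -1, 0.025, -0.072, 0.018, -4.6, 22.8, -8.9]
```

View pics/w4.png

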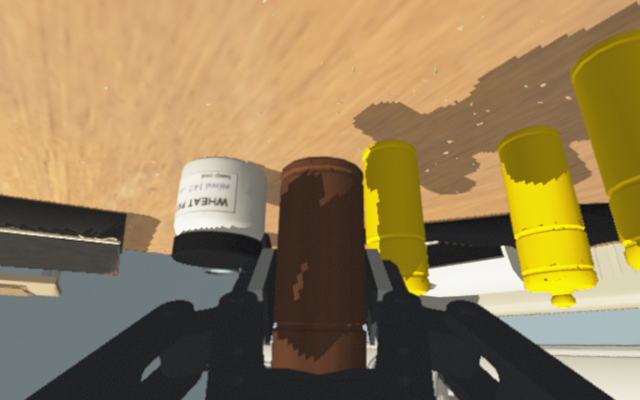

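Call:
send_rows(
  steps=[-1,0.001,-0.002,0.001,-0.2,0.8,-0.4,-1,0.003,-0.007,0.004,-0.5,2.5,-1,-1,0.005,-0.015,0.008,-1,4.8,-1.9,-1,0.008,-0.024,0.012,-1.5,7.5,-2.9,-1,0.012,-0.034,0.017,-2.2,10.8,-4.2,-1,0.016,-0.046,0.022,-2.9,14.4,-5.6,-1,0.02,-0.058,0.026,-3.7,18.4,-7.2,-1,0.025,-0.072,0.03,-4.6,22.8,-8.9],
)

```text
time: 6.8
ee_pos: [0.4814, 0.222, 0.1293]
orientation: [0.245, -0.174, 0.948, 0.107]
force: [0.6, 0.7, -1.5]
width: 0.0351
```

Call:
send_rows(
  steps=[-1,0.005,-0.016,0.004,-1,5,-2,-1,0.011,-0.033,0.008,-2.1,10.3,-4,-1,0.017,-0.05,0.012,-3.1,15.7,-6.1,-1,0.023,-0.067,0.017,-4.2,21.2,-8.3,-1,0.029,-0.085,0.021,-5.3,26.7,-10.4,-1,0.035,-0.102,0.025,-6.4,32.1,-12.6,-1,0.041,-0.118,0.029,-7.5,37.3,-14.6,-1,0.046,-0.134,0.033,-8.5,42.3,-16.6],
)

```text
time: 7.6
ee_pos: [0.5286, 0.088, 0.1623]
orientation: [-0.112, -0.006, 0.992, 0.058]
force: [0.7, -0.3, -0.4]
width: 0.035
```

Run:
```python
from h import *
st()
plan([((.5535,.0159,.17),tool(-10.4,125),8)],-1)
```

```text
t 7.6 q [ 0.096  0.33  -0.002  1.455  0.134  0.07 ] p [0.5286 0.088  0.1623] z [-0.223  0.113 -0.968] y [0.002 0.993 0.115] F [ 0.7 -0.3 -0.4] w 0.035
[-1, 0.001, -0.003, 0.0, -0.2, 1.0, -0.4, -1, 0.004, -0.011, 0.001, -0.7, 3.5, -1.4, -1, 0.008, -0.023, 0.002, -1.4, 7.1, -2.8, -1, 0.012, -0.036, 0.004, -2.3, 11.3, -4.4, -1, 0.017, -0.049, 0.005, -3.1, 15.4, -6.1, -1, 0.021, -0.061, 0.006, -3.8, 19.1, -7.5, -1, 0.024, -0.069, 0.007, -4.3, 21.6, -8.5, -1, 0.025, -0.072, 0.008, -4.5, 22.6, -8.9]
```

Call:
send_rows(
  steps=[-1,0.004,-0.012,0.001,-0.8,4,-1.6,-1,0.008,-0.023,0.002,-1.5,7.5,-3,-1,0.012,-0.034,0.004,-2.2,11,-4.3,-1,0.015,-0.044,0.005,-2.8,14,-5.5,-1,0.018,-0.053,0.006,-3.4,17,-6.6,-1,0.021,-0.061,0.006,-3.8,19.2,-7.5,-1,0.024,-0.069,0.007,-4.3,21.6,-8.5,-1,0.025,-0.072,0.008,-4.5,22.6,-8.9],
)

```text
time: 8.4
ee_pos: [0.5535, 0.016, 0.1688]
orientation: [-0.299, 0.086, 0.95, 0.028]
force: [0.6, -0.2, -0.7]
width: 0.0352
```

Run:
```python
from h import *
st()
c,T,W,ok,s=wcloud(); save(c,"w5")
c=capture("side"); cv2.imwrite("pics/s5.png",cv2.resize(c["frame"][180:310,250:420],None,fx=4,fy=4)[:,:,::-1])
c=capture("top"); cv2.imwrite("pics/t5.png",cv2.resize(c["frame"][150:290,280:450],None,fx=4,fy=4)[:,:,::-1])
```

```text
t 8.4 q [-0.018  0.687  0.431  1.919  0.094  0.134] p [0.5535 0.016  0.1688] z [-0.564  0.104 -0.819] y [0.18  0.984 0.001] F [ 0.6 -0.2 -0.7] w 0.0352
```

View pics/w5.png

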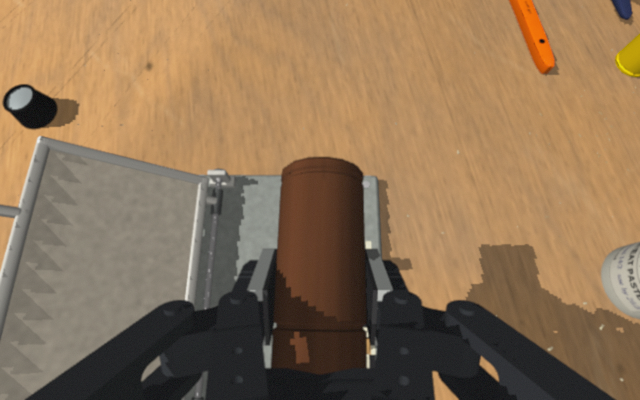

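View pics/s5.png

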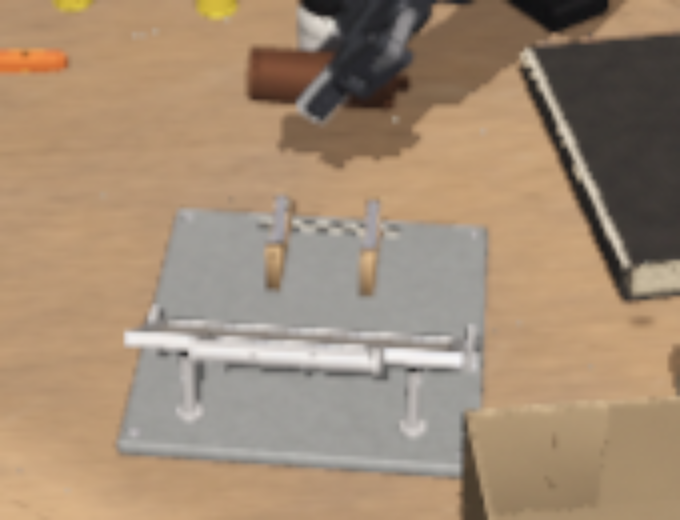

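View pics/t5.png

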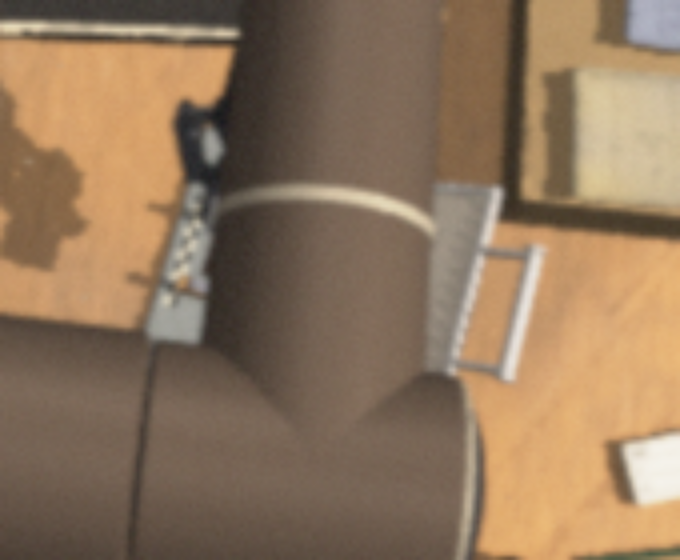

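```bash
cat >> h.py <<'E'
from scipy.optimize import least_squares
def cyl(k,x0c,dir0):
    # fit axis line: point c (with x fixed), direction (1,a,b)
    def res(a):
        d=np.array([1,a[2],a[3]]);d/=np.linalg.norm(d); w=k-np.array([x0c,a[0],a[1]]); return np.linalg.norm(np.cross(w,d),axis=1)-.018
    o=least_squares(res,[k[:,1].mean(),k[:,2].mean()-.01,dir0[1]/dir0[0],0],loss="soft_l1",f_scale=.001)
    d=np.array([1,o.x[2],o.x[3]]);d/=np.linalg.norm(d); return np.array([x0c,o.x[0],o.x[1]]),d,np.abs(o.fun).mean()
def casefit(c,W,ok,zlo,ctr,rad=.07):
    fr=c["frame"].reshape(-1,3).astype(int)
    b=ok&(fr[:,0]-fr[:,2]>15)&(fr[:,0]<150)&(fr[:,0]>1.5*fr[:,2])&(W[:,2]>zlo)&(np.linalg.norm(W-ctr,axis=1)<rad)
    k=W[b]
    if len(k)<60: print("few",len(k)); return
    p,d,e=cyl(k,ctr[0],(.984,-.18)); s=(k-p)@d
    for _ in range(1):
        g=np.abs(np.linalg.norm(np.cross(k-p,d),axis=1)-.018)<.004; k=k[g]; p,d,e=cyl(k,ctr[0],(.984,-.18)); s=(k-p)@d
    print("n",len(k),"pt",p.round(4),"yaw",np.degrees(np.arctan2(d[1],d[0])).round(1),"elev",np.degrees(np.arcsin(d[2])).round(1),"err",round(e,4),"s",np.percentile(s,[0.5,2,98,99.5]).round(4))
    lo=np.percentile(s,.5); print(" foot end",(p+d*lo).round(4)," -> middle",(p+d*(lo+.047)).round(4))
E
python3 - <<'E'
from h import *
c,T,W,ok,s=wcloud(); casefit(c,W,ok,.11,np.array([.5535,.016,.169]))
c=capture("side"); W=cloud(c).reshape(-1,3); casefit(c,W,c["range_z"].ravel()>0,.11,np.array([.5535,.016,.169]))
E
```

```text
n 18077 pt [0.5535 0.0177 0.1696] yaw -11.3 elev 0.0 err 0.0005 s [-0.0491 -0.0476  0.0257  0.0267]
 foot end [0.5053 0.0274 0.1696]  -> middle [0.5514 0.0181 0.1696]
n 247 pt [0.5535 0.0168 0.1699] yaw -11.5 elev 0.4 err 0.0012 s [-0.0509 -0.0497  0.0416  0.0419]
 foot end [0.5036 0.027  0.1695]  -> middle [0.5496 0.0176 0.1698]
```

Call:
send_rows(
  steps=[-1,0,0,-0.005,0,0,0.3,-1,0,0,-0.015,0,0,0.6,-1,0,-0.001,-0.03,0,0,1,-1,0,-0.001,-0.045,0,0,1,-1,0,-0.001,-0.06,0,0,1,-1,0,-0.001,-0.073,0,0,1,-1,0,-0.001,-0.08,0,0,1,-1,0,-0.001,-0.085,0,0,1],
)

```text
time: 9.45
ee_pos: [0.5527, 0.0156, 0.0844]
orientation: [-0.299, 0.077, 0.951, 0.025]
force: [0.9, -0.6, -0.4]
width: 0.035
```

Call:
send_rows(
  steps=[-1,0,0,-0.003,0,0,0,-1,0,0,-0.007,0,0,0,-1,0,0,-0.011,0,0,0,-1,0,0,-0.015,0,0,0,-1,0,0,-0.019,0,0,0,-1,0,0,-0.022,0,0,0,-1,0,0,-0.024,0,0,0,-1,0,0,-0.025,0,0,0],
)

```text
time: 10.25
ee_pos: [0.5529, 0.0156, 0.0601]
orientation: [-0.298, 0.077, 0.951, 0.025]
force: [-0.2, 1.0, -0.3]
width: 0.0353
```

Run:
```python
from h import *
st()
c,T,W,ok,s=wcloud(); save(c,"w6"); casefit(c,W,ok,.04,np.array([.5535,.015,.058]))
c=capture("side"); W=cloud(c).reshape(-1,3); casefit(c,W,c["range_z"].ravel()>0,.04,np.array([.5535,.015,.058])); cv2.imwrite("pics/s6.png",cv2.resize(c["frame"][180:310,250:420],None,fx=4,fy=4)[:,:,::-1])
```

```text
t 10.25 q [-0.015  0.728  0.264  1.709  0.086  0.121] p [0.5529 0.0156 0.0601] z [-0.564  0.094 -0.821] y [0.162 0.987 0.001] F [-0.2  1.  -0.3] w 0.0353
n 18171 pt [0.5535 0.0165 0.0601] yaw -10.3 elev -0.0 err 0.0004 s [-0.049  -0.0474  0.0254  0.0264]
 foot end [0.5053 0.0253 0.0601]  -> middle [0.5515 0.0169 0.0601]
n 214 pt [0.5535 0.0153 0.0606] yaw -11.1 elev 1.6 err 0.0014 s [-0.0497 -0.0488  0.0394  0.0406]
 foot end [0.5048 0.0249 0.0592]  -> middle [0.5509 0.0158 0.0605]
```

View pics/s6.png

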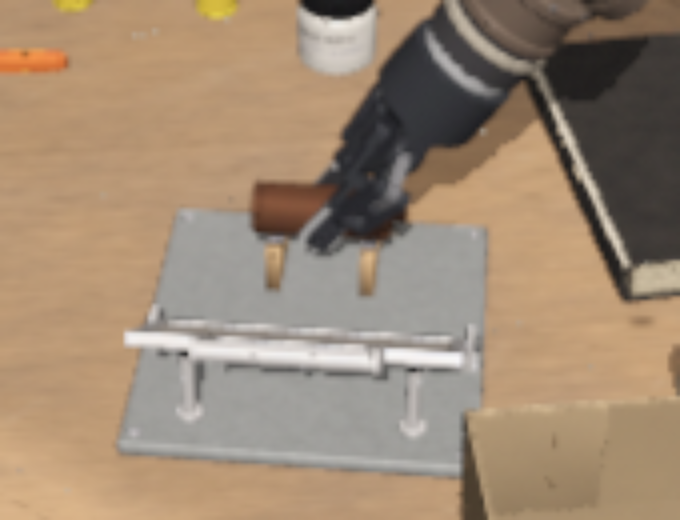

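View pics/w6.png

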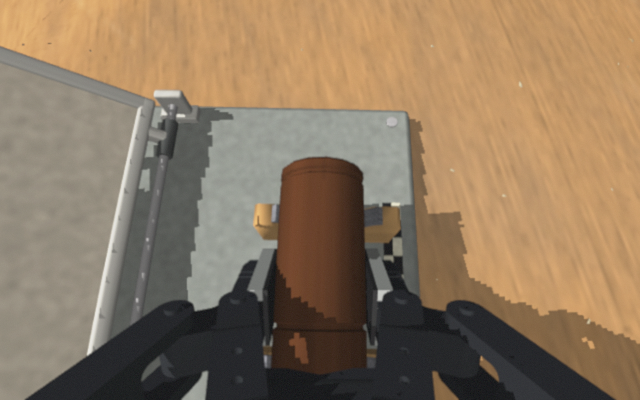

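Run:
```python
from h import *
c,T,W,ok,s=wcloud(); st()
a=np.radians(-10.4); ex=np.array([np.cos(a),np.sin(a)]);ey=np.array([-np.sin(a),np.cos(a)])
S=np.stack([(W[:,:2]-[.5502,.0165])@ex,(W[:,:2]-[.5502,.0165])@ey,W[:,2]],1)
m=ok&(abs(S[:,0])<.045)&(abs(S[:,1])<.045)&(abs(S[:,1])>.0225)&(S[:,2]>.03)&(S[:,2]<.052)
for sg in (-1,1):
    k=S[m&(S[:,0]*sg>.02)]; print(sg,len(k))
    if len(k)>5: print(k.min(0),k.max(0),np.percentile(k,[2,98],axis=0))
im=cv2.resize(c["frame"][180:300,220:440],None,fx=3.5,fy=3.5,interpolation=cv2.INTER_CUBIC); cv2.imwrite("pics/w6z.png",im[:,:,::-1])
```

```text
t 10.4 q [-0.015  0.728  0.264  1.709  0.086  0.121] p [0.553  0.0156 0.0603] z [-0.564  0.094 -0.821] y [0.162 0.987 0.001] F [ 0.9  0.2 -1.2] w 0.0352
-1 1408
[-0.03709886 -0.03093063  0.03005198] [-0.02599572  0.03736735  0.05182534] [[-0.03628553 -0.030315    0.03141392]
 [-0.02623605  0.03658125  0.05064141]]
1 77
[ 0.02710146 -0.02384414  0.03244794] [0.03202831 0.02657255 0.0508559 ] [[ 0.02715549 -0.02331228  0.03251734]
 [ 0.03194988  0.02575825  0.04917021]]
```

View pics/w6z.png

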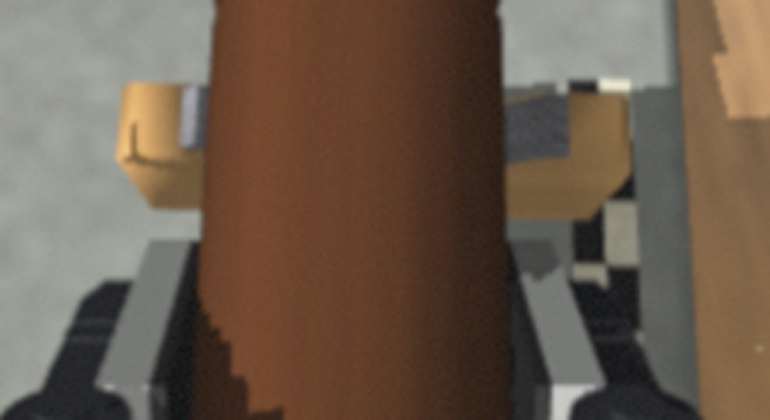

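Call:
send_rows(
  steps=[-1,0,0.001,0,0,0,0,-1,0,0.002,0,0,0,0,-1,0,0.002,-0.001,0,0,0,-1,0,0.002,-0.002,0,0,0,-1,0,0.002,-0.003,0,0,0,-1,0,0.002,-0.004,0,0,0,-1,0,0.002,-0.005,0,0,0,-1,0,0.002,-0.005,0,0,0],
)

```text
time: 11.2
ee_pos: [0.5529, 0.0176, 0.0551]
orientation: [-0.298, 0.077, 0.951, 0.025]
force: [0.3, -0.7, -1.9]
width: 0.0353
```

Call:
send_rows(
  steps=[-1,0,0,-0.0005,0,0,0,-1,0,0,-0.001,0,0,0,-1,0,0,-0.0015,0,0,0,-1,0,0,-0.002,0,0,0,-1,0,0,-0.0025,0,0,0,-1,0,0,-0.0025,0,0,0,-1,0,0,-0.0025,0,0,0,-1,0,0,-0.0025,0,0,0],
)

```text
time: 12.0
ee_pos: [0.553, 0.0177, 0.053]
orientation: [-0.298, 0.077, 0.951, 0.025]
force: [0.5, 1.7, 2.2]
width: 0.0352
```

Run:
```python
from h import *
st()
c,T,W,ok,s=wcloud(); save(c,"w7"); casefit(c,W,ok,.038,np.array([.5535,.015,.053]))
print(r.get_state()["force"])
```

```text
t 12.0 q [-0.012  0.732  0.255  1.696  0.088  0.124] p [0.553  0.0177 0.053 ] z [-0.563  0.094 -0.821] y [0.162 0.987 0.002] F [0.5 1.7 2.2] w 0.0352
n 18245 pt [0.5535 0.0187 0.053 ] yaw -10.3 elev -0.2 err 0.0005 s [-0.049  -0.0474  0.0254  0.0264]
 foot end [0.5053 0.0275 0.0532]  -> middle [0.5516 0.0191 0.053 ]
[0.31663179 0.75316409 2.7133007 ]
```

Call:
send_rows(
  steps=[-1,0,0,-0.0003,0,0,0,-1,0,0,-0.0007,0,0,0,-1,0,0,-0.0007,0,0,0,-0.1,0,0,-0.0007,0,0,0,0,0,0,-0.0007,0,0,0,0.1,0,0,-0.0007,0,0,0,0.2,0,0,-0.0007,0,0,0,0.2,0,0,-0.0007,0,0,0],
)

```text
time: 12.85
ee_pos: [0.5529, 0.0175, 0.0519]
orientation: [-0.298, 0.077, 0.951, 0.025]
force: [0.5, 0.1, -0.3]
width: 0.0509
```

Run:
```python
from h import *
st()
c,T,W,ok,s=wcloud(); save(c,"w8"); casefit(c,W,ok,.038,np.array([.5535,.015,.053]))
```

```text
t 12.85 q [-0.012  0.733  0.254  1.694  0.087  0.124] p [0.5529 0.0175 0.0519] z [-0.564  0.094 -0.821] y [0.162 0.987 0.001] F [ 0.5  0.1 -0.3] w 0.0509
n 18315 pt [0.5535 0.019  0.0528] yaw -10.7 elev 0.2 err 0.0005 s [-0.0488 -0.0472  0.0254  0.0264]
 foot end [0.5055 0.0281 0.0527]  -> middle [0.5517 0.0193 0.0528]
```

View pics/w8.png

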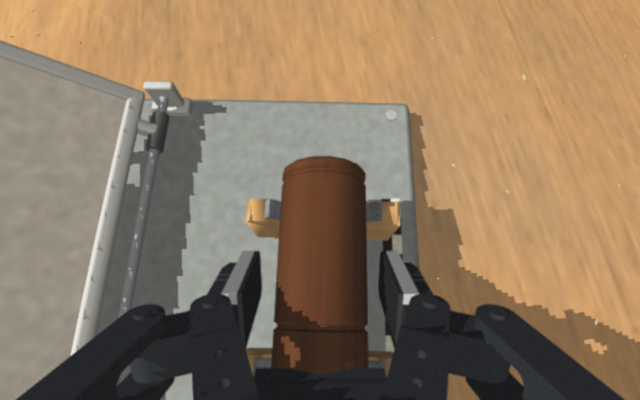

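Call:
send_rows(
  steps=[0.3,0.005,-0.001,0.007,0,0,0,0.3,0.011,-0.002,0.016,0,0,0,0.3,0.017,-0.003,0.028,0,0,0,0.3,0.023,-0.004,0.043,0,0,0,0.3,0.026,-0.004,0.06,0,0,0,0.3,0.027,-0.004,0.078,0,0,0,0.3,0.027,-0.004,0.095,0,0,0,0.3,0.027,-0.004,0.108,0,0,0],
)

```text
time: 13.7
ee_pos: [0.5804, 0.0135, 0.1616]
orientation: [-0.298, 0.077, 0.951, 0.025]
force: [-0.0, 0.4, -0.1]
width: 0.0556
```

Run:
```python
from h import *
st()
c,T,W,ok,s=wcloud(); save(c,"w9"); casefit(c,W,ok,.04,np.array([.5505,.018,.053]))
plan([((.545,-.09,.25),tool(-10.4,90),12),((.5103,-.2015,.235),tool(-10.4,90),12)],0.2)
```

```text
t 13.7 q [-0.017  0.75   0.528  1.951  0.084  0.119] p [0.5804 0.0135 0.1616] z [-0.562  0.094 -0.821] y [0.162 0.987 0.002] F [-0.   0.4 -0.1] w 0.0556
n 6598 pt [0.5505 0.0195 0.0527] yaw -10.7 elev 0.1 err 0.0005 s [-0.0454 -0.0437  0.0444  0.0458]
 foot end [0.5059 0.0279 0.0526]  -> middle [0.5521 0.0192 0.0527]
[0.2, -0.001, -0.002, 0.002, -0.1, -0.7, 0.0, 0.2, -0.003, -0.008, 0.006, -0.4, -2.5, -0.1, 0.2, -0.006, -0.016, 0.014, -0.9, -5.3, -0.2, 0.2, -0.009, -0.027, 0.022, -1.6, -8.8, -0.3, 0.2, -0.013, -0.039, 0.033, -2.3, -12.8, -0.4, 0.2, -0.018, -0.052, 0.043, -3.0, -17.1, -0.5, 0.2, -0.022, -0.065, 0.054, -3.8, -21.3, -0.7, 0.2, -0.026, -0.077, 0.064, -4.5, -25.3, -0.8]
[0.2, -0.004, -0.011, 0.009, -0.6, -3.5, -0.1, 0.2, -0.007, -0.019, 0.016, -1.1, -6.3, -0.2, 0.2, -0.009, -0.025, 0.021, -1.4, -8.2, -0.3, 0.2, -0.009, -0.027, 0.022, -1.6, -8.8, -0.3, 0.2, -0.01, -0.029, 0.022, -1.6, -8.8, -0.3, 0.2, -0.012, -0.035, 0.021, -1.6, -8.8, -0.3, 0.2, -0.015, -0.044, 0.02, -1.6, -8.8, -0.3, 0.2, -0.018, -0.056, 0.019, -1.6, -8.8, -0.3]
[0.2, -0.004, -0.013, -0.002, 0.0, 0.0, 0.0, 0.2, -0.008, -0.027, -0.004, 0.0, 0.0, 0.0, 0.2, -0.013, -0.041, -0.005, 0.0, 0.0, 0.0, 0.2, -0.017, -0.054, -0.007, 0.0, 0.0, 0.0, 0.2, -0.02, -0.065, -0.009, 0.0, 0.0, 0.0, 0.2, -0.023, -0.074, -0.01, 0.0, 0.0, 0.0, 0.2, -0.025, -0.08, -0.011, 0.0, 0.0, 0.0, 0.2, -0.026, -0.083, -0.011, 0.0, 0.0, 0.0]
```

View pics/w9.png

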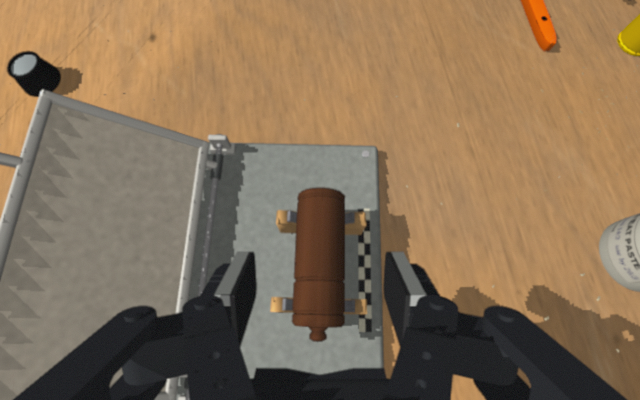

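The case lies across both saddles, barrel at (320,190–325), clear of the fingers. Its middle is within about 1 mm of the saddles' midpoint. Next, the bar.

Call:
send_rows(
  steps=[0.2,-0.001,-0.002,0.004,-0.1,-0.7,0,0.2,-0.003,-0.008,0.01,-0.4,-2.5,-0.1,0.2,-0.006,-0.016,0.018,-0.9,-5.3,-0.2,0.2,-0.01,-0.028,0.027,-1.6,-9,-0.3,0.2,-0.015,-0.042,0.037,-2.4,-13.5,-0.4,0.2,-0.02,-0.058,0.048,-3.3,-18.5,-0.6,0.2,-0.025,-0.075,0.06,-4.2,-23.7,-0.8,0.2,-0.03,-0.095,0.072,-5.1,-28.7,-0.9],
)

```text
time: 14.55
ee_pos: [0.5495, -0.082, 0.2323]
orientation: [-0.048, 0.089, 0.995, 0.004]
force: [-0.9, 0.8, -0.1]
width: 0.0515
```

Run:
```python
from h import *
st()
plan([((.5103,-.2015,.235),tool(-10.4,90),8)],0.0)
```

```text
t 14.55 q [-1.490e-01  2.620e-01  8.400e-02  1.488e+00  1.000e-03  3.000e-02] p [ 0.5495 -0.082   0.2323] z [-0.094  0.016 -0.995] y [ 0.178  0.984 -0.001] F [-0.9  0.8 -0.1] w 0.0515
[0.0, -0.002, -0.005, 0.0, 0.0, -0.2, 0.0, 0.0, -0.006, -0.019, 0.0, -0.1, -0.8, 0.0, 0.0, -0.012, -0.038, 0.001, -0.3, -1.7, 0.0, 0.0, -0.02, -0.06, 0.001, -0.5, -2.7, -0.1, 0.0, -0.027, -0.082, 0.002, -0.6, -3.7, -0.1, 0.0, -0.033, -0.101, 0.002, -0.8, -4.6, -0.1, 0.0, -0.037, -0.114, 0.003, -0.9, -5.2, -0.1, 0.0, -0.039, -0.12, 0.003, -0.9, -5.4, -0.2]
```

Call:
send_rows(
  steps=[0,-0.003,-0.01,0,0,-0.3,0,0,-0.008,-0.025,0,-0.1,-0.8,0,0,-0.014,-0.043,0.001,-0.3,-1.7,0,0,-0.021,-0.063,0.001,-0.5,-2.7,-0.1,0,-0.027,-0.083,0.002,-0.6,-3.7,-0.1,0,-0.033,-0.102,0.002,-0.8,-4.6,-0.1,0,-0.037,-0.114,0.003,-0.9,-5.2,-0.1,0,-0.039,-0.12,0.003,-0.9,-5.4,-0.2],
)

```text
time: 15.35
ee_pos: [0.5106, -0.2024, 0.2338]
orientation: [-0.003, 0.092, 0.996, 0.001]
force: [-0.1, 0.5, 0.4]
width: 0.0427
```

```bash
cat >> h.py <<'E'
CR=np.array([.5505,.018]); A=np.radians(-10.4); EX=np.array([np.cos(A),np.sin(A)]); EY=np.array([-np.sin(A),np.cos(A)])
def stage(W): return np.stack([(W[:,:2]-CR)@EX,(W[:,:2]-CR)@EY,W[:,2]],1)
def refl(W,ok,zr=(.04,.22)):
    S=stage(W); m=ok&(abs(S[:,0])<.09)&(S[:,1]<-.05)&(S[:,1]>-.27)&(S[:,2]>zr[0])&(S[:,2]<zr[1]); k=S[m]
    return k
E
python3 - <<'E'
from h import *
st()
c,T,W,ok,s=wcloud(); save(c,"w10")
S=stage(W); k=S[ok&(abs(S[:,0])<.035)&(S[:,1]<-.20)&(S[:,1]>-.25)&(S[:,2]>.115)&(S[:,2]<.15)]
print(len(k),k.min(0),k.max(0))
def res(a): return np.hypot(k[:,1]-a[0]-a[2]*k[:,0],k[:,2]-a[1]-a[3]*k[:,0])-.006
o=least_squares(res,[-.223,.132,0,0],loss="soft_l1",f_scale=.001); print("bar stage y,z",o.x,np.abs(o.fun).mean())
print("robot xy",CR+EY*o.x[0])
for n in ("top","side"):
    c=capture(n);W2=cloud(c).reshape(-1,3); S=stage(W2);k=S[(c["range_z"].ravel()>0)&(abs(S[:,0])<.035)&(S[:,1]<-.20)&(S[:,1]>-.25)&(S[:,2]>.115)&(S[:,2]<.15)]
    if len(k)>10: o=least_squares(res,[-.223,.132,0,0],loss="soft_l1",f_scale=.001); print(n,len(k),o.x)
E
```

```text
t 15.35 q [-0.377  0.177 -0.015  1.385 -0.    -0.194] p [ 0.5106 -0.2024  0.2338] z [-0.006  0.002 -1.   ] y [0.183 0.983 0.001] F [-0.1  0.5  0.4] w 0.0427
1786 [-0.03499269 -0.22734437  0.13365827] [ 0.03497349 -0.21573376  0.14119437]
bar stage y,z [-0.2216071   0.13344352 -0.00534942  0.00054028] 0.00040154021586612606
robot xy [ 0.51049568 -0.19996642]
top 67 [-0.22369328  0.13076929  0.00855315 -0.0239061 ]
side 166 [-0.22341995  0.1329421   0.00330299 -0.00826678]
```

View pics/w10.png

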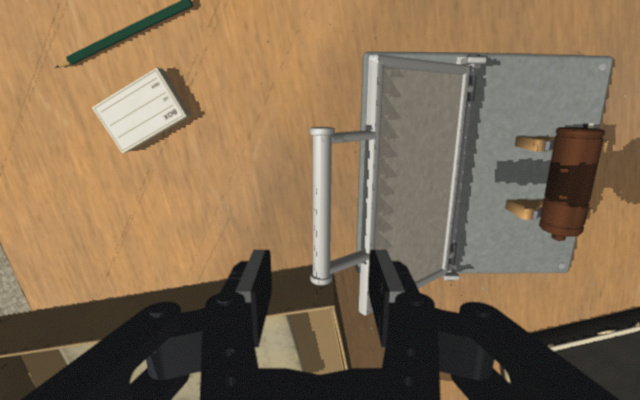

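Call:
send_rows(
  steps=[-0.3,0,0.001,-0.005,0,0,0,-0.3,0,0.001,-0.018,0,0,0,-0.3,0,0.001,-0.034,0,0,0,-0.3,0,0.001,-0.05,0,0,0,-0.3,0,0.001,-0.062,0,0,0,-0.3,0,0.001,-0.07,0,0,0,-0.3,0,0.001,-0.074,0,0,0,-0.3,0,0.001,-0.075,0,0,0],
)

```text
time: 16.3
ee_pos: [0.511, -0.2003, 0.1598]
orientation: [-0.002, 0.091, 0.996, 0.0]
force: [0.2, -0.8, 0.0]
width: 0.0299
```

Run:
```python
from h import *
st()
c=capture("wrist");save(c,"w11")
```

```text
t 16.3 q [-0.373  0.188 -0.164  1.222 -0.    -0.191] p [ 0.511  -0.2003  0.1598] z [-0.004  0.001 -1.   ] y [0.181 0.983 0.   ] F [ 0.2 -0.8  0. ] w 0.0299
```

View pics/w11.png

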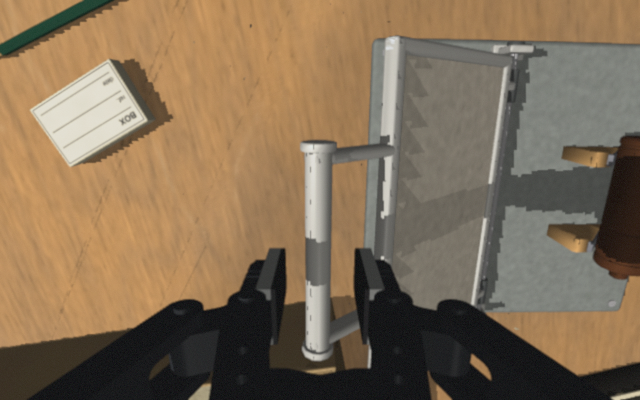

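Run:
```python
from h import *
c,T,W,ok,s=wcloud()
S=stage(W); k=S[ok&(abs(S[:,0])<.09)&(S[:,1]<-.213)&(S[:,1]>-.231)&(S[:,2]>.125)&(S[:,2]<.148)]
print(len(k),np.percentile(k[:,0],[0.5,2,98,99.5])); print("tcp",stage(s["ee_pos"][None]))
k=k[abs(k[:,0])<.03]
def res(a): return np.hypot(k[:,1]-a[0],k[:,2]-a[1])-.006
o=least_squares(res,[-.223,.132],loss="soft_l1",f_scale=.001); print(o.x)
```

```text
5965 [-0.05406052 -0.05385002  0.04927453  0.05099125]
tcp [[ 0.00066229 -0.22188296  0.16007761]]
[-0.22155668  0.13333902]
```

Call:
send_rows(
  steps=[-0.3,0,-0.001,-0.004,0,0,0,-0.3,0,-0.001,-0.01,0,0,0,-0.3,0,-0.001,-0.016,0,0,0,-0.3,0,-0.001,-0.021,0,0,0,-0.3,0,-0.001,-0.024,0,0,0,-0.3,0,-0.001,-0.026,0,0,0,-0.3,0,-0.001,-0.027,0,0,0,-0.3,0,-0.001,-0.027,0,0,0],
)

```text
time: 17.2
ee_pos: [0.511, -0.2014, 0.1331]
orientation: [-0.002, 0.091, 0.996, 0.0]
force: [0.9, -1.1, -0.4]
width: 0.0301
```

Call:
send_rows(
  steps=[-0.5,0,0,0,0,0,0,-0.7,0,0,0,0,0,0,-0.85,0,0,0,0,0,0,-1,0,0,0,0,0,0,-1,0,0,0,0,0,0,-1,0,0,0,0,0,0,-1,0,0,0,0,0,0,-1,0,0,0,0,0,0],
  squeeze=35,
)

```text
time: 18.0
ee_pos: [0.5112, -0.2012, 0.1334]
orientation: [-0.002, 0.091, 0.996, 0.001]
force: [0.7, 3.1, 3.9]
width: 0.0109
```

Run:
```python
from h import *
st()
c,T,W,ok,s=wcloud();save(c,"w12")
print(stage(s["ee_pos"][None]), s["wrist_torque"])
# circular arc about hinge
h=CR-.09*EY; p=stage(s["ee_pos"][None])[0]; y,z=p[1]+.09,p[2]-.026; rad=np.hypot(y,z); th=np.arctan2(y,z); print("hinge",h,"rad",rad,"angle",th)
```

```text
t 18.0 q [-0.375  0.199 -0.21   1.165  0.    -0.193] p [ 0.5112 -0.2012  0.1334] z [-0.003  0.001 -1.   ] y [0.181 0.983 0.001] F [0.7 3.1 3.9] w 0.0109
[[ 0.00091222 -0.22271042  0.13337834]] [ 0.63612963 -0.01762154 -0.05209792]
hinge [ 0.53425328 -0.07052143] rad 0.1707107614697661 angle -0.8905205241252078
```

View pics/w12.png

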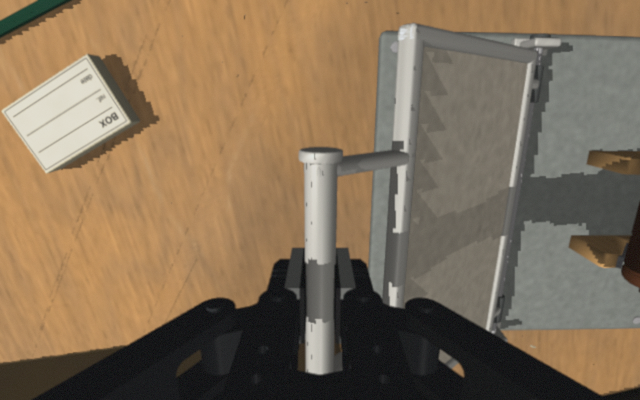

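Run:
```python
from h import *
t0,t1=-.893,-.10
f=lambda th:np.array([*( (.1703*np.sin(th)-.1703*np.sin(t0))*EY), .1703*(np.cos(th)-np.cos(t0))])
n=24; P=[np.zeros(3)]
for k in range(1,n+1):
    a=k/n; a=a*a*(3-2*a); P.append(f(t0+(t1-t0)*a))
for i in range(0,n,8): print([[-1]+[float(x) for x in (P[i+j]-P[i]).round(4)] for j in range(1,9)])
print(f(0)-f(t1))
```

```text
[[-1, 0.0001, 0.0004, 0.0005], [-1, 0.0003, 0.0017, 0.0021], [-1, 0.0007, 0.0037, 0.0045], [-1, 0.0012, 0.0064, 0.0076], [-1, 0.0018, 0.0098, 0.0114], [-1, 0.0026, 0.014, 0.0156], [-1, 0.0034, 0.0188, 0.0201], [-1, 0.0044, 0.0242, 0.0248]]
[[-1, 0.0011, 0.006, 0.0048], [-1, 0.0023, 0.0124, 0.0094], [-1, 0.0035, 0.0193, 0.0139], [-1, 0.0049, 0.0265, 0.0181], [-1, 0.0062, 0.0339, 0.0219], [-1, 0.0076, 0.0413, 0.0253], [-1, 0.0089, 0.0487, 0.0283], [-1, 0.0103, 0.0559, 0.0308]]
[[-1, 0.0013, 0.0068, 0.002], [-1, 0.0024, 0.0132, 0.0036], [-1, 0.0035, 0.0189, 0.0049], [-1, 0.0044, 0.0239, 0.0057], [-1, 0.0051, 0.028, 0.0064], [-1, 0.0057, 0.0311, 0.0068], [-1, 0.0061, 0.033, 0.007], [-1, 0.0062, 0.0337, 0.007]]
[0.00306912 0.01672232 0.00085079]
```

Call:
send_rows(
  steps=[-1,0.0001,0.0004,0.0005,0,0,0,-1,0.0003,0.0017,0.0021,0,0,0,-1,0.0007,0.0037,0.0045,0,0,0,-1,0.0012,0.0064,0.0076,0,0,0,-1,0.0018,0.0098,0.0114,0,0,0,-1,0.0026,0.014,0.0156,0,0,0,-1,0.0034,0.0188,0.0201,0,0,0,-1,0.0044,0.0242,0.0248,0,0,0],
)

```text
time: 18.85
ee_pos: [0.5156, -0.1775, 0.159]
orientation: [-0.001, 0.091, 0.996, -0.001]
force: [0.1, -6.3, 4.3]
width: 0.0102
```

Call:
send_rows(
  steps=[-1,0.0011,0.006,0.0048,0,0,0,-1,0.0023,0.0124,0.0094,0,0,0,-1,0.0035,0.0193,0.0139,0,0,0,-1,0.0049,0.0265,0.0181,0,0,0,-1,0.0062,0.0339,0.0219,0,0,0,-1,0.0076,0.0413,0.0253,0,0,0,-1,0.0089,0.0487,0.0283,0,0,0,-1,0.0103,0.0559,0.0308,0,0,0],
)

```text
time: 19.65
ee_pos: [0.5263, -0.1214, 0.1906]
orientation: [-0.001, 0.091, 0.996, -0.0]
force: [1.6, -4.1, 5.5]
width: 0.0103
```

Call:
send_rows(
  steps=[-1,0.0013,0.0068,0.002,0,0,0,-1,0.0024,0.0132,0.0036,0,0,0,-1,0.0035,0.0189,0.0049,0,0,0,-1,0.0044,0.0239,0.0057,0,0,0,-1,0.0051,0.028,0.0064,0,0,0,-1,0.0057,0.0311,0.0068,0,0,0,-1,0.0061,0.033,0.007,0,0,0,-1,0.0062,0.0337,0.007,0,0,0],
)

```text
time: 20.45
ee_pos: [0.5327, -0.0872, 0.1966]
orientation: [-0.001, 0.091, 0.996, 0.0]
force: [3.3, -2.6, 6.7]
width: 0.0108
```

Run:
```python
from h import *
st()
s=r.get_state(); p=stage(s["ee_pos"][None])[0]; y,z=p[1]+.09,p[2]-.026; print("rad",np.hypot(y,z),"angle",np.arctan2(y,z))
c,T,W,ok,s=wcloud();save(c,"w13")
for n in ("side","top"):
    c=capture(n);save(c,n+"13")
    S=stage(cloud(c).reshape(-1,3)); k=S[(c["range_z"].ravel()>0)&(abs(S[:,0])<.095)&(S[:,1]<-.07)&(S[:,1]>-.14)&(S[:,2]>.05)&(S[:,2]<.15)]
    print(n,len(k))
    if len(k)>50:
        l=cv2.fitLine(k[:,1:].astype(np.float32),cv2.DIST_HUBER,0,.01,.01).ravel(); print("panel lean",np.arctan(l[0]/l[1]),l)
```

```text
t 20.45 q [-1.630e-01  1.600e-01 -1.170e-01  1.295e+00  1.000e-03  2.000e-02] p [ 0.5327 -0.0872  0.1966] z [-0.002  0.001 -1.   ] y [0.181 0.983 0.001] F [ 3.3 -2.6  6.7] w 0.0108
rad 0.17141810612811037 angle -0.09775905020384668
side 2095
panel lean -0.10662147 [ 0.10641956 -0.9943213  -0.10002805  0.10070648]
top 181
panel lean -0.10200866 [ 0.10183184 -0.99480164 -0.0946203   0.08889052]
```

View pics/side13.png

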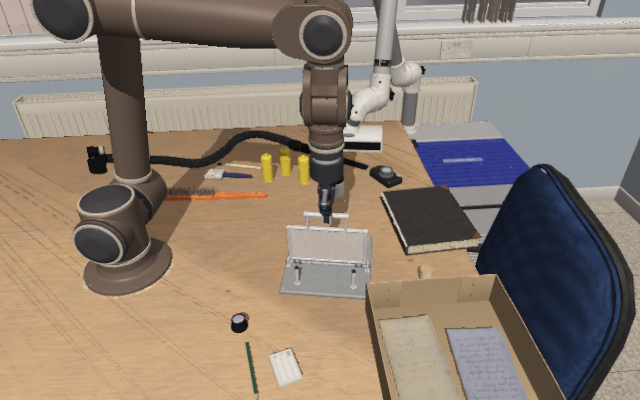

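View pics/w13.png

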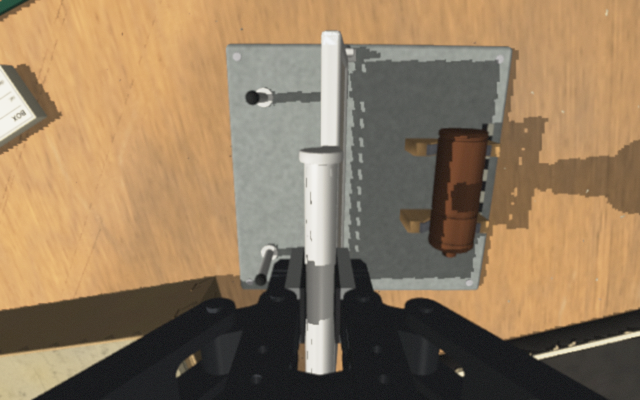

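Call:
send_rows(
  steps=[-1,0.0001,0.0007,0.0001,0,0,0,-1,0.0005,0.0026,0.0003,0,0,0,-1,0.001,0.0053,0.0005,0,0,0,-1,0.0016,0.0085,0.0007,0,0,0,-1,0.0021,0.0116,0.0009,0,0,0,-1,0.0026,0.0143,0.001,0,0,0,-1,0.003,0.0162,0.001,0,0,0,-1,0.0031,0.0169,0.001,0,0,0],
)

```text
time: 21.4
ee_pos: [0.5358, -0.0705, 0.1975]
orientation: [-0.001, 0.091, 0.996, 0.0]
force: [4.9, -4.0, 6.1]
width: 0.0108
```

Call:
send_rows(
  steps=[-1,0,0,0,0,0,0,-1,0,0,0,0,0,0,-1,0,0,0,0,0,0,-1,0,0,0,0,0,0,-1,0,0,0,0,0,0,-1,0,0,0,0,0,0,-1,0,0,0,0,0,0,-1,0,0,0,0,0,0],
)

```text
time: 22.2
ee_pos: [0.5358, -0.0706, 0.1974]
orientation: [-0.001, 0.091, 0.996, 0.0]
force: [4.1, -2.6, 6.2]
width: 0.0106
```

Run:
```python
from h import *
st()
s=r.get_state(); print(s["joint_vel"].round(4)); p=stage(s["ee_pos"][None])[0]; y,z=p[1]+.09,p[2]-.026; print("rad",np.hypot(y,z),"angle",np.arctan2(y,z))
c,T,W,ok,s=wcloud();save(c,"w14"); casefit(c,W,ok,.04,np.array([.5505,.018,.053]))
for n in ("side","top"):
    c=capture(n);save(c,n+"14")
    S=stage(cloud(c).reshape(-1,3)); k=S[(c["range_z"].ravel()>0)&(abs(S[:,0])<.095)&(S[:,1]<-.07)&(S[:,1]>-.14)&(S[:,2]>.05)&(S[:,2]<.15)]
    print(n,len(k))
    if len(k)>50:
        l=cv2.fitLine(k[:,1:].astype(np.float32),cv2.DIST_HUBER,0,.01,.01).ravel(); print("panel lean",np.arctan(l[0]/l[1]),l)
for i in range(6): print(capture("top") and r.get_state()["force"].round(1))
```

```text
t 22.2 q [-1.310e-01  1.610e-01 -1.140e-01  1.297e+00  1.000e-03  5.100e-02] p [ 0.5358 -0.0706  0.1974] z [-0.002  0.001 -1.   ] y [0.181 0.983 0.001] F [ 4.1 -2.6  6.2] w 0.0106
[ 0.0003 -0.0011  0.0004  0.0028 -0.0008 -0.0005]
rad 0.17142153306785604 angle 0.0013830366611009015
n 5376 pt [0.5505 0.0198 0.0528] yaw -10.6 elev 0.1 err 0.0005 s [-0.0474 -0.0462  0.0424  0.0445]
 foot end [0.5039 0.0286 0.0527]  -> middle [0.5501 0.0199 0.0528]
side 2274
panel lean -0.004788355 [ 0.00478834 -0.99998856 -0.09260193  0.10043214]
top 0
[ 5.  -3.1  5.7]
[ 4.  -2.6  5.5]
[ 5.7 -2.5  5.4]
[ 4.  -2.2  5.4]
[ 4.8 -2.6  5.5]
[ 5.1 -2.2  4.6]
```

View pics/side14.png

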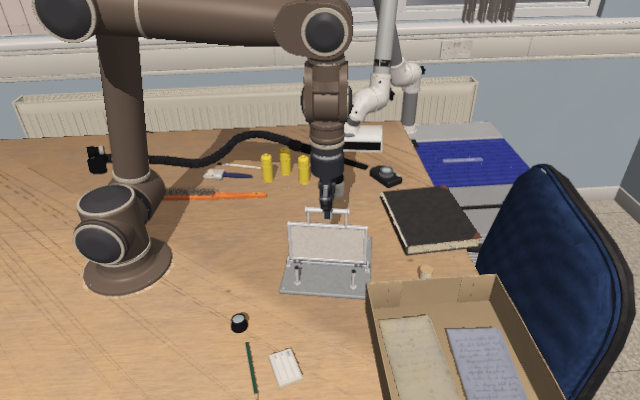

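View pics/w14.png

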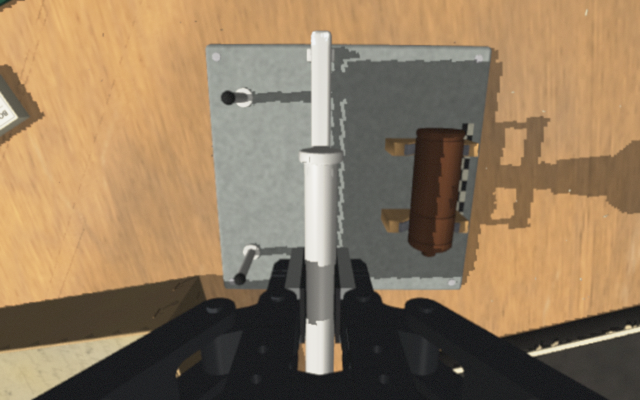

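Run:
```python
from h import *
print(r.finish_job())
```

```text
the job is handed in; nothing more can be done
None
```

The scroll case is lying in both saddles, released, and the arm is still holding the reflector upright by its bar. I handed the job in at about 22 s of the 58 s allowed.

- **Case:** I gripped the dark case where it stood and turned it level. I lowered it into the saddles until first contact (about 2–3 N) and a hair further, then opened the fingers. In the wrist camera's view its middle was within about 1 mm of the saddles' midpoint, and it lay level. It was still there after the reflector was raised. The wrist camera placed it 2–3 mm to +y of where the fixed cameras did, which is within calibration, so I aligned it against the saddles in the same wrist view.
- **Reflector:** I pinched the bar from above and swung it up along its arc in one smooth move, with a short check at about -0.10 rad. It is held at about +0.001 rad by the arm's position and -0.005 rad by a plane fitted to the panel in the side camera. The top camera had no view of the panel at the end. The arm reads a small steady force of about 8 N at the bar.
- **Bystanders:** I steered clear of the jar, loupe, bobbin and yellow look-alikes. In the last side picture the loupe, bobbin and look-alikes look unmoved, and the jar is mostly hidden behind the arm. I judged this by eye and did not re-measure them.

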